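Make up a bead clean-up kit and a PCR set-up kit

ROBOT

A 7-joint arm with a two-finger parallel gripper is mounted at the origin on a cart in front of the work surface, level with it; the furniture and walls round the work are solid. World frame = base frame: x ahead of the robot, y to its left, z up, the work surface at z = 0. Lengths are in m, angles in rad, forces in N, time in s.
With the tool pointing down it reaches from about 0.425 to 0.925 m from the base axis. Payload 6.8 kg.
Tool frame: the origin (TCP) lies on the mounting face of the last link; the fingertips stand 173 mm ahead of it and the grasp point (between the pads) lies 155 mm ahead of it; z points along the fingers, y is the line along which they close (so a half turn about z gives the same grasp; the last joint's range is limited). The gripper opens to 85 mm and grips with 20 to 120 N. Pads are 22 mm wide; open, the fingers measure 114 mm over their backs; the gripper's body (76 mm by 85 mm) begins 54 mm behind the grasp point. The pads swing forward as they close: fully open they stand 13 mm farther back than shut.
Start: joints at [1.105, 0.477, 0.022, 1.555, -0.011, 1.109, -0.083], TCP at [0.236, -0.632, 0.405] pointing down, gripper open.
Joint ranges: [-2.96, 2.96], [-0.34, 2.1], [-1.41, 1.46], [0.24, 2.44], [-1.37, 4.51], [0.17, 1.92], [-2.96, 2.96]. Speed limits (rad/s): [2.39, 2.39, 3.14, 3.14, 3.14, 3.14, 3.14].

INTERFACE

Orientations are given as a rotation vector (axis times angle).
In Python, from bench import r gives the robot as it stands.
- The arm moves only by the tool arm_command, never from a script. Its argument "plan" is a list of rows, each an object of numbers: "claw": the closure, from 0 (fully open) to 1 (shut); "tx", "ty", "tz": the shift along the tool's x, y, z in m; "ax", "ay", "az": the turn, a rotation vector about the tool's x, y, z in degrees. A call has exactly 10 rows; each row shifts and turns the commanded pose from where the row before left it, along the tool's axes as they then stand; what a row does not reach is not made up. A row lasts 1/12 s, in which the tool goes at most 41.7 mm and 7.16 degrees, less where a joint would pass 70% of its speed; a pose out of reach is approached as far as the arm can. A call is refused whole if a number of a shift passes 0.0417 or a number of a turn 7.16, either way. A call with a gripper value outside its range is refused whole. The fingers move at their own pace and stop on an object; "squeeze" is the grip in N (left out, the last holds). Time passes only in rows, so rows that do not move let the fingers close, or fill a call up. It gives the time, the measured TCP pose, the force, the opening and the grip force at its end, in the units of the state.
- r.get_obs(): the state, without advancing time (a new reading comes with each control period).
- r.grab_frame(name): name is "side" or "top" or "wrist"; returns the picture (420x560x3 uint8, red, green, blue); there is no depth.
- r.camera_model(name): a dict with "fx", "fy", "cx", "cy" (pixels), "k1" (the pictures are not rectified: a ray, as slopes to the right and down, at radius r is drawn at 1 + k1 r^2 times it, then the intrinsics apply), "position" and "orientation" of the camera in the world; the wrist camera has in their place "tool_from_camera" (4x4, takes a point from camera to tool coordinates, whose origin is the TCP and whose axes are the flange's). Camera axes: x right, y up, looking along -z (the intrinsics and any distortion apply to the point x, -y, -z); pixel columns grow to the right and rows downward; lengths in m; the calibration is good to about 2 mm. A picture is of the moment at which its call begins: read the wrist's pose just before it. camera_model takes no time and is no camera call.
- r.hand_in(): hands the job in; it is judged then, once.
Trained networks look in the newest picture that a camera, given by its name, has taken for a name from the list of things; names that differ only in an ending like _2 or _b are one class to them, and where a whole thing is asked for, a point or a joint stands for the part that bears it (a point fixed in the world has none). Each returns a list of dicts, best first, with "confidence" (0 to 1); they miss things now and then, are a little off and sometimes report something else, mostly with a low value. They report only what shows in the picture. A call takes as long as a camera call.
- r.boxes_of(target, camera): "location" ([x, y, z] in m, in the coordinates of the camera as it stood for that picture, good to about 4 mm: the middle of the surface that is visible of it).
- r.tip_of(target, camera): "location" ([x, y, z] in m, in the coordinates of the camera as it stood for that picture, good to about 4 mm: a listed point, or the origin of a listed thing).
The state is a dict: "clock": time; "joints": joint angles; "qvel": joint speeds; "tau": joint torques, N m; "tcp_pos": TCP position; "orientation": TCP orientation; "contact_force": force on the tool from outside, world axes, zero at the start; "moment": the same for the moment, N m; "grip_width": finger opening in m; "gripper_force": force on a finger pad.
Only numpy, scipy, OpenCV 4.12 (cv2) and the standard library are available. Lean on these libraries where they do the work, as an engineer would, in place of code of your own. Each camera call takes 0.05 s, during which the arm holds its last target. There are 200 camera calls.

TASK

Make up the two kit trays from the stock standing on the bench between them (not from things farther back). The blue tray is the bead clean-up kit: stand the white magnet block (the low bar with a row of round holes in its top) in its long bay, and the blue-capped bottle and the timer each in a square bay of its own; the white tray is the PCR set-up kit: stand the yellow well rack in its long bay and the orange-capped bottle in the square bay that is still free, beside the card box with the orange lid that is already packed. Everything stands upright on the tray's floor and is set down, not dropped, and the brown bottle and the packed box stay where they are.

Things in the scene. Friction and masses are not known exactly. Their poses are not given: they have to be found in the camera images.
- blue_tray: kit tray of blue plastic, fixed, 149 (x) x 181 (y) x 18 mm high, low 3 mm walls, 11 mm carrying lips at both y ends. Origin: centre of underside, z up, yaw within 0.25 rad. Floor 4 mm above the bench. Long bay on its -x side (robot's side): 54 in x, 175 in y, centre (-44.5, 0) mm. Two square bays on its +x side, 86 x 86: centres (28.5, 44.5) and (28.5, -44.5) mm. Empty at the start.
- white_tray: kit tray of white plastic, fixed, 149 (x) x 181 (y) x 18 mm high, low 3 mm walls, 11 mm carrying lips at both y ends. Origin: centre of underside, z up, yaw within 0.25 rad. Floor 4 mm above the bench. Long bay on its -x side (robot's side): 54 in x, 175 in y, centre (-44.5, 0) mm. Two square bays on its +x side, 86 x 86: centres (28.5, 44.5) and (28.5, -44.5) mm. The card box is in the bay at y -44.5.
- magnet_block_mid (a point): magnet block: a low white bar with a row of dark round tube holes along its top, 34 mm (its x) by 110 mm (its y) by 38 mm high, 0.18 kg, standing on the bench. Point: its centre, 19 mm above its underside; z up. Grip it across its 34 mm; in the tray its top is 24 mm above the rim.
- well_rack_mid (a point): well rack: bright yellow plate with a grid of small holes in one face, standing on its long edge, 28 mm (its x) by 132 mm (its y) by 85 mm high, 0.075 kg. Point: its centre, 42 mm above its underside; z up. Grip it across its 28 mm; it stands on the same edge in the tray.
- bench_timer_mid (a point): bench timer: small white case with a grey display and three round keys, standing upright, 22 mm (its x) by 68 mm (its y) by 62 mm high, 0.07 kg. Point: its centre, 31 mm above its underside; z up. Grip it across its 22 mm.
- buffer_mid (a point): white round bottle with a BLUE screw cap, body 62 mm across up to about 95 mm, then a shoulder; 125 mm high with the cap (the cap is the top 17 mm, 31 mm across), 0.2 kg. Point: on its axis half-way up, 62 mm above its underside; z up. It is rigid; grip the body.
- water_mid (a point): white round bottle with an ORANGE-YELLOW screw cap, body 60 mm across up to about 90 mm, then a shoulder; 118 mm high with the cap (cap 30 mm across), 0.18 kg. Point: on its axis half-way up, 59 mm above its underside; z up. It is rigid; grip the body.
- dye_mid (a point): BROWN round bottle with a black cap, 48 mm across, 90 mm high: belongs to neither kit and stays where it stands. Point: on its axis half-way up, 45 mm above its underside.
- card_box_mid (a point): square card box, white with an orange lid, 70 x 70 x 49 mm, already packed loose in a square bay of the white tray, where it stays. Point: its centre, 24 mm above its underside.

How it is judged:
By the outcome, as a careful person would: the job done as asked, in the order asked, and still so for the second after the job is handed in, with the robot touching nothing.
It also fails if it takes over 125 s, if anything falls off the work surface, if the arm or the gripper's body presses on something with over 40 N, if the wrist force passes 120 N, or if a joint passes its speed limit or range.

## Working session

There is one attempt and no reset: what is moved stays moved. The work goes in short steps, Python scripts to look and compute and a tool call to move; the robot and the scene stay as the last step left them, time stands still between calls to the robot, and variables do not carry over. Pictures are saved under pics/ and viewed, at most 17 in all, crops included, and the job is handed in when it is done.

Besides the shell and the picture viewer there is one more tool, called after "Emit:" by a JSON object that holds its "op" and its "data". arm_command: Moves the arm, as the interface text tells. Its arguments: {"type":"object","properties":{"plan":{"type":"array","items":{"type":"object","properties":{"claw":{"type":"number"},"tx":{"type":"number"},"ty":{"type":"number"},"tz":{"type":"number"},"ax":{"type":"number"},"ay":{"type":"number"},"az":{"type":"number"}}}},"squeeze":{"type":"number"}},"required":["plan"]}

```bash
ls; mkdir -p pics; cat > h.py <<'E'
import numpy as np, cv2
from scipy.spatial.transform import Rotation as R
from bench import r
def cam(name):
    m=r.camera_model(name)
    if 'position' in m:
        o=np.array(m['orientation'],float)
        Rm=o if o.shape==(3,3) else R.from_rotvec(o).as_matrix()
        return m,Rm,np.array(m['position'])
    s=r.get_obs(); T=np.array(m['tool_from_camera']); Rt=R.from_rotvec(s['orientation']).as_matrix()
    return m,Rt@T[:3,:3],Rt@T[:3,3]+np.array(s['tcp_pos'])
def snap(name,fn=None):
    c=cam(name); im=r.grab_frame(name)
    if fn: cv2.imwrite(fn,im[:,:,::-1])
    return c,im
def toworld(c,p): return c[1]@np.array(p)+c[2]
def ray(c,u,v):
    m=c[0]; d=np.array([(u-m['cx'])/m['fx'],(v-m['cy'])/m['fy']]); s=d.copy()
    for _ in range(20): s=d/(1+m['k1']*(s@s))
    return c[1]@np.array([s[0],-s[1],-1])
def pix2z(c,u,v,z):
    d=ray(c,u,v); return c[2]+d*(z-c[2][2])/d[2]
def proj(c,P):
    m=c[0]; q=c[1].T@(np.array(P)-c[2]); s=np.array([q[0],-q[1]])/-q[2]; s=s*(1+m['k1']*(s@s))
    return np.array([m['fx']*s[0]+m['cx'],m['fy']*s[1]+m['cy']])
E
python3 - <<'E'
from h import *
print(r.get_obs())
for n in ['side','top','wrist']: print(n,r.camera_model(n))
for n in ['side','top','wrist']: c,im=snap(n,f'pics/{n}0.png')
names='blue_tray white_tray magnet_block_mid well_rack_mid bench_timer_mid buffer_mid water_mid dye_mid card_box_mid'.split()
for cn in ['top','side']:
  c=cam(cn)
  for n in names:
    print(cn,n,[(np.round(toworld(c,d['location']),3).tolist(),round(d['confidence'],2)) for d in r.tip_of(n,cn)[:3]])
E
```

```text
pics
{'clock': 0.0, 'joints': array([ 1.10488392,  0.47782175,  0.02230715,  1.55646959, -0.0115024 ,
        1.10928285, -0.08311352]), 'qvel': array([ 1.01484021e-03,  8.13394096e-04,  1.51438624e-03,  9.10435519e-04,
        3.45877833e-05, -1.56734843e-03, -4.81959163e-04]), 'tau': array([-6.25768171e-04, -5.96458375e+01,  1.60806119e+00, -2.81199181e+01,
        1.23652289e-02,  9.38644807e-03, -9.59252901e-06]), 'tcp_pos': array([ 0.23632981, -0.63197885,  0.40370261]), 'orientation': array([-3.08966936e+00, -5.58792071e-01,  7.04901341e-04]), 'contact_force': array([0.17043527, 0.09689027, 0.45046604]), 'moment': array([ 0.06039545,  0.04459454, -0.0327193 ]), 'gripper_force': 0.0, 'grip_width': 0.08544328941750742}
side {'fx': 480.4368877192136, 'fy': 480.4368877192136, 'cx': 281.1614161937287, 'cy': 212.85945003214113, 'k1': -0.15055562532881267, 'position': array([0.29902462, 0.84760174, 0.81889545]), 'orientation': array([ 0.1954527 , -1.22714734, -2.61907118])}
top {'fx': 490.4825701329777, 'fy': 490.4825701329777, 'cx': 276.3928787551872, 'cy': 208.18135972207938, 'k1': 
[... 854 characters left out ...]
mer_mid [([0.478, -0.12, 0.031], 0.51)]
top buffer_mid [([0.67, -0.162, 0.059], 0.82)]
top water_mid [([0.661, 0.147, 0.056], 0.55)]
top dye_mid [([0.655, 0.019, 0.045], 0.92)]
top card_box_mid [([0.502, -0.36, 0.031], 0.77)]
side blue_tray [([0.662, 0.143, 0.056], 0.39)]
side white_tray [([0.484, -0.312, 0.0], 0.58), ([0.501, -0.361, 0.027], 0.15)]
side magnet_block_mid [([0.452, 0.011, 0.017], 0.94)]
side well_rack_mid [([0.454, 0.126, 0.043], 0.6)]
side bench_timer_mid [([0.474, -0.125, 0.03], 0.75)]
side buffer_mid [([0.668, -0.167, 0.062], 0.71)]
side water_mid [([0.665, 0.141, 0.057], 0.66)]
side dye_mid [([0.652, 0.015, 0.042], 0.59)]
side card_box_mid [([0.504, -0.361, 0.026], 0.91)]
```

View pics/top0.png

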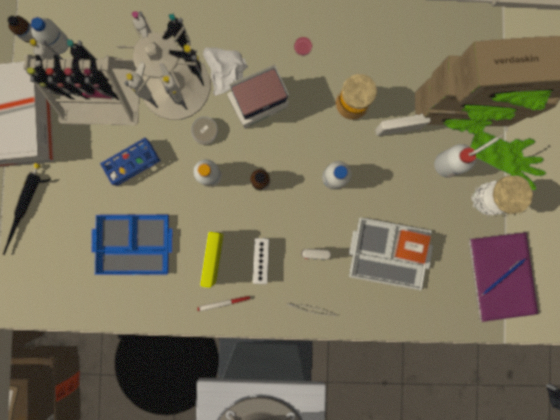

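View pics/side0.png

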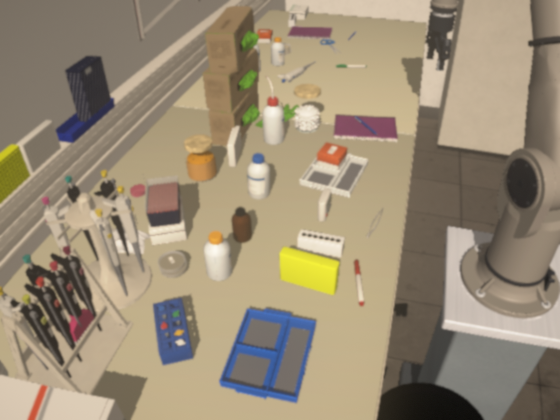

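The top view shows the blue tray at about (132,244), the white tray at (392,252), the yellow rack at (210,260), the magnet at (261,260) and the timer at (317,254). The bottles stand at (206,172) orange, (260,179) brown and (337,176) blue. The side view agrees. Next I need the yaws.

```bash
python3 - <<'E'
from h import *
im=cv2.imread('pics/top0.png'); c=cam('top')
hsv=cv2.cvtColor(im,cv2.COLOR_BGR2HSV)
def rect(mask,box,z,nm):
    u0,v0,u1,v1=box; m=np.zeros(mask.shape,np.uint8); m[v0:v1,u0:u1]=mask[v0:v1,u0:u1]
    n,l,s,ce=cv2.connectedComponentsWithStats(m); k=1+np.argmax(s[1:,4]); vv,uu=np.where(l==k)
    P=np.array([pix2z(c,u,v,z)[:2] for u,v in zip(uu,vv)],np.float32)*1000
    (cx,cy),(w,h),a=cv2.minAreaRect(P)
    if w>h: w,h,a=h,w,a-90
    print(nm,'centre',round(cx),round(cy),'short,long',round(w),round(h),'yaw of short axis (deg)',round((a+90)%180-90,1),len(P))
rect(cv2.inRange(hsv,(95,120,60),(125,255,255)),(80,200,185,290),.018,'blue')
rect(cv2.inRange(hsv,(22,120,100),(38,255,255)),(190,220,230,300),.085,'rack')
rect(cv2.inRange(hsv,(0,0,150),(180,45,255)),(245,230,277,292),.038,'magnet')
rect(cv2.inRange(hsv,(0,0,150),(180,60,255)),(295,240,340,270),.062,'timer')
rect(cv2.inRange(hsv,(0,0,140),(180,45,255)),(340,205,440,300),.018,'white')
cv2.imwrite('pics/crop1.png',cv2.resize(im[205:305,80:440],None,fx=2.2,fy=2.2,interpolation=cv2.INTER_CUBIC))
E
```

```text
blue centre 484 334 short,long 144 199 yaw of short axis (deg) 1.9 1978
rack centre 456 129 short,long 32 132 yaw of short axis (deg) 83.9 734
magnet centre 454 13 short,long 34 109 yaw of short axis (deg) -88.3 467
timer centre 474 -120 short,long 22 65 yaw of short axis (deg) -6.4 222
white centre 480 -309 short,long 151 202 yaw of short axis (deg) -8.9 1463
```

View pics/crop1.png

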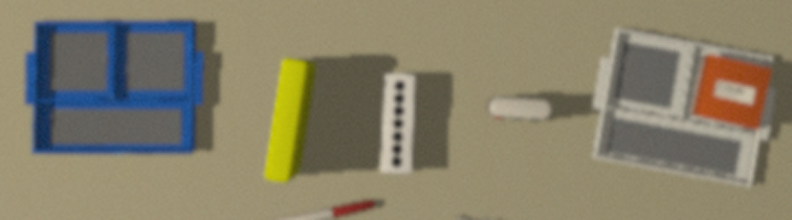

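The crop shows the blue tray nearly square to the base (crop (35-205, 22-152)). The white tray is turned by about -9° with the box in its right bay (732,90) and the left bay free. The rack, magnet and timer outlines fit their sizes. I start with the magnet.

Emit:
{"op": "arm_command", "data": {"plan": [{"az": 6.27, "claw": 0}, {"az": 6.27}, {"az": 6.27}, {"tx": 0.0249, "ty": -0.0295}, {"tx": 0.0249, "ty": -0.0295}, {"tx": 0.0249, "ty": -0.0295}, {"tx": 0.0249, "ty": -0.0295}, {"tx": 0.0249, "ty": -0.0295}, {"tx": 0.0249, "ty": -0.0295}, {"tx": 0.0249, "ty": -0.0295}], "squeeze": 40}}

```text
invalid input at $.plan[0]: expected keys claw, tx, ty, tz, ax, ay, az
```

Emit:
{"op": "arm_command", "data": {"plan": [{"tx": 0.0249, "ty": -0.0295}, {"tx": 0.0249, "ty": -0.0295}, {"tx": 0.0249, "ty": -0.0295}, {"tx": 0.0249, "ty": -0.0295}, {"tx": -0.0047, "ty": -0.0392}, {"tx": -0.0047, "ty": -0.0392}, {"tx": -0.0047, "ty": -0.0392}, {"tx": -0.0047, "ty": -0.0392}, {"tx": -0.0047, "ty": -0.0392}, {"tx": -0.0047, "ty": -0.0392}]}}

```text
invalid input at $.plan[0]: expected keys claw, tx, ty, tz, ax, ay, az
```

Emit:
{"op": "arm_command", "data": {"plan": [{"tx": -0.0047, "ty": -0.0392}, {"tx": -0.0047, "ty": -0.0392}, {"tz": 0.02}, {"tz": 0.025}, {"tz": 0.025}, {"tz": 0.025}, {"tz": 0.015}, {}, {}, {}]}}

```text
invalid input at $.plan[0]: expected keys claw, tx, ty, tz, ax, ay, az
```

```bash
cat >> h.py <<'E'
def nav(x,y,z,heading):
    """shift in present tool axes to bring the TCP to x,y,z; turn about tool z so tool y points along heading (deg, mod 180); tilt left"""
    s=r.get_obs(); Rt=R.from_rotvec(s['orientation']).as_matrix(); d=Rt.T@(np.array([x,y,z])-s['tcp_pos'])
    h=np.degrees(np.arctan2(Rt[1,1],Rt[0,1])); t=(-(heading-h)+90)%180-90
    tilt=np.degrees(Rt.T@np.cross(Rt[:,2],[0,0,-1]))
    print('tool shift mm',np.round(d*1000,1),'heading',round(h,1),'az',round(t,1),'tilt ax ay',np.round(tilt[:2],1),
      'tcp',np.round(s['tcp_pos'],4),'j',np.round(s['joints'],2),'t',round(s['clock'],2),'grip',round(s['grip_width']*1000,1),round(s['gripper_force'],1),'F',np.round(s['contact_force'],1))
def find(n,cams=('top','side')):
    for cn in cams:
        c,_=snap(cn); print(cn,n,[(np.round(toworld(c,d['location']),4).tolist(),round(d['confidence'],2)) for d in r.tip_of(n,cn)[:2]])
E
python3 - <<'E'
from h import *
nav(.453,.012,.192,-88.3)
c,im=snap('wrist','pics/w1.png')
print([(np.round(toworld(c,d['location']),4),d['confidence']) for d in r.tip_of('magnet_block_mid','wrist')])
E
```

```text
tool shift mm [ 428.5 -527.6  212.7] heading -69.5 az 18.8 tilt ax ay [ 0. -0.] tcp [ 0.2364 -0.6323  0.4047] j [ 1.1   0.48  0.02  1.56 -0.01  1.11 -0.08] t 1.05 grip 85.2 0.0 F [ 0.4  0.1 -0.5]
[]
```

View pics/w1.png

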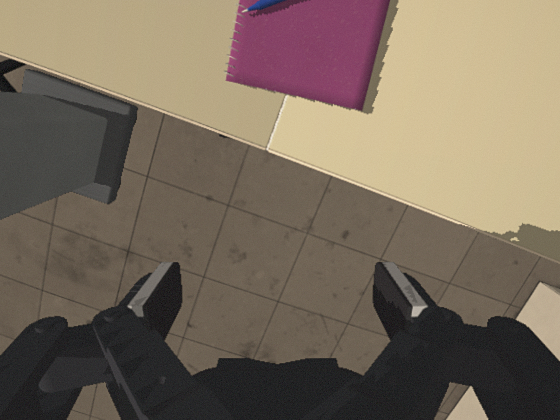

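The wrist view shows only the cart, the floor and the purple book, because the arm has not moved. Every row needs all seven keys, so I'm sending the moves again.

Emit:
{"op": "arm_command", "data": {"plan": [{"claw": 0, "tx": 0, "ty": 0, "tz": 0, "ax": 0, "ay": 0, "az": 6.27}, {"claw": 0, "tx": 0, "ty": 0, "tz": 0, "ax": 0, "ay": 0, "az": 6.27}, {"claw": 0, "tx": 0, "ty": 0, "tz": 0, "ax": 0, "ay": 0, "az": 6.27}, {"claw": 0, "tx": 0.0249, "ty": -0.0295, "tz": 0, "ax": 0, "ay": 0, "az": 0}, {"claw": 0, "tx": 0.0249, "ty": -0.0295, "tz": 0, "ax": 0, "ay": 0, "az": 0}, {"claw": 0, "tx": 0.0249, "ty": -0.0295, "tz": 0, "ax": 0, "ay": 0, "az": 0}, {"claw": 0, "tx": 0.0249, "ty": -0.0295, "tz": 0, "ax": 0, "ay": 0, "az": 0}, {"claw": 0, "tx": 0.0249, "ty": -0.0295, "tz": 0, "ax": 0, "ay": 0, "az": 0}, {"claw": 0, "tx": 0.0249, "ty": -0.0295, "tz": 0, "ax": 0, "ay": 0, "az": 0}, {"claw": 0, "tx": 0.0249, "ty": -0.0295, "tz": 0, "ax": 0, "ay": 0, "az": 0}], "squeeze": 40}}

```text
clock: 1.98
tcp_pos: [0.4054, -0.4191, 0.405]
orientation: [3.141, 0.046, 0.001]
contact_force: [0.9, -0.2, -0.7]
grip_width: 0.0855
gripper_force: 0.0
```

Emit:
{"op": "arm_command", "data": {"plan": [{"claw": 0, "tx": 0.0249, "ty": -0.0295, "tz": 0, "ax": 0, "ay": 0, "az": 0}, {"claw": 0, "tx": 0.0249, "ty": -0.0295, "tz": 0, "ax": 0, "ay": 0, "az": 0}, {"claw": 0, "tx": 0.0249, "ty": -0.0295, "tz": 0, "ax": 0, "ay": 0, "az": 0}, {"claw": 0, "tx": 0.0249, "ty": -0.0295, "tz": 0, "ax": 0, "ay": 0, "az": 0}, {"claw": 0, "tx": -0.0047, "ty": -0.0392, "tz": 0, "ax": 0, "ay": 0, "az": 0}, {"claw": 0, "tx": -0.0047, "ty": -0.0392, "tz": 0, "ax": 0, "ay": 0, "az": 0}, {"claw": 0, "tx": -0.0047, "ty": -0.0392, "tz": 0, "ax": 0, "ay": 0, "az": 0}, {"claw": 0, "tx": -0.0047, "ty": -0.0392, "tz": 0, "ax": 0, "ay": 0, "az": 0}, {"claw": 0, "tx": -0.0047, "ty": -0.0392, "tz": 0, "ax": 0, "ay": 0, "az": 0}, {"claw": 0, "tx": -0.0047, "ty": -0.0392, "tz": 0, "ax": 0, "ay": 0, "az": 0}]}}

```text
clock: 2.82
tcp_pos: [0.4648, -0.0638, 0.405]
orientation: [3.141, 0.046, 0.001]
contact_force: [1.3, -0.2, -0.2]
grip_width: 0.0853
gripper_force: 0.0
```

Emit:
{"op": "arm_command", "data": {"plan": [{"claw": 0, "tx": -0.0047, "ty": -0.0392, "tz": 0, "ax": 0, "ay": 0, "az": 0}, {"claw": 0, "tx": -0.0047, "ty": -0.0392, "tz": 0, "ax": 0, "ay": 0, "az": 0}, {"claw": 0, "tx": 0, "ty": 0, "tz": 0.02, "ax": 0, "ay": 0, "az": 0}, {"claw": 0, "tx": 0, "ty": 0, "tz": 0.025, "ax": 0, "ay": 0, "az": 0}, {"claw": 0, "tx": 0, "ty": 0, "tz": 0.025, "ax": 0, "ay": 0, "az": 0}, {"claw": 0, "tx": 0, "ty": 0, "tz": 0.025, "ax": 0, "ay": 0, "az": 0}, {"claw": 0, "tx": 0, "ty": 0, "tz": 0.015, "ax": 0, "ay": 0, "az": 0}, {"claw": 0, "tx": 0, "ty": 0, "tz": 0, "ax": 0, "ay": 0, "az": 0}, {"claw": 0, "tx": 0, "ty": 0, "tz": 0, "ax": 0, "ay": 0, "az": 0}, {"claw": 0, "tx": 0, "ty": 0, "tz": 0, "ax": 0, "ay": 0, "az": 0}]}}

```text
clock: 3.65
tcp_pos: [0.4544, 0.0126, 0.2957]
orientation: [-3.141, -0.046, -0.003]
contact_force: [0.4, 0.5, 0.4]
grip_width: 0.0856
gripper_force: 0.0
```

```bash
python3 - <<'E'
from h import *
nav(.453,.012,.192,-88.3)
c,im=snap('wrist','pics/w2.png')
print([(np.round(toworld(c,d['location']),4),d['confidence']) for d in r.tip_of('magnet_block_mid','wrist')])
E
```

```text
tool shift mm [ -1.6   0.6 103.7] heading -88.3 az -0.0 tilt ax ay [-0.  -0.1] tcp [0.4544 0.0126 0.2957] j [ 0.06  0.28 -0.26  2.15  0.11  0.72 -1.81] t 3.65 grip 85.6 0.0 F [0.4 0.5 0.4]
[(array([0.4526, 0.0048, 0.0194]), 0.89)]
```

View pics/w2.png

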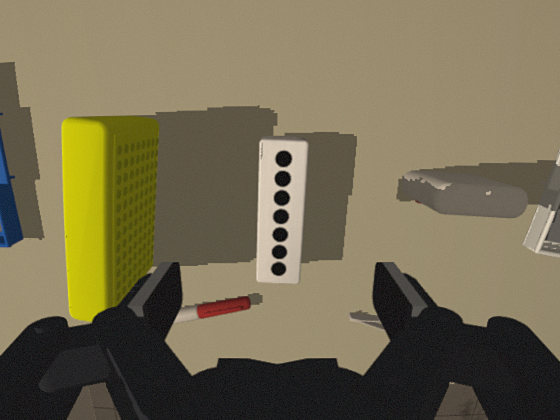

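The wrist view has the magnet bar at (282,210), aligned between the fingers, with the rack at (110,215) clear of them. I go down and grip.

Emit:
{"op": "arm_command", "data": {"plan": [{"claw": 0, "tx": -0.0015, "ty": 0, "tz": 0.02, "ax": 0, "ay": 0, "az": 0}, {"claw": 0, "tx": 0, "ty": 0.002, "tz": 0.025, "ax": 0, "ay": 0, "az": 0}, {"claw": 0, "tx": 0, "ty": 0, "tz": 0.025, "ax": 0, "ay": 0, "az": 0}, {"claw": 0, "tx": 0, "ty": 0, "tz": 0.02, "ax": 0, "ay": 0, "az": 0}, {"claw": 0, "tx": 0, "ty": 0, "tz": 0.0137, "ax": 0, "ay": 0, "az": 0}, {"claw": 0.3, "tx": 0, "ty": 0, "tz": 0, "ax": 0, "ay": 0, "az": 0}, {"claw": 1, "tx": 0, "ty": 0, "tz": 0, "ax": 0, "ay": 0, "az": 0}, {"claw": 1, "tx": 0, "ty": 0, "tz": 0, "ax": 0, "ay": 0, "az": 0}, {"claw": 1, "tx": 0, "ty": 0, "tz": 0, "ax": 0, "ay": 0, "az": 0}, {"claw": 1, "tx": 0, "ty": 0, "tz": 0, "ax": 0, "ay": 0, "az": 0}], "squeeze": 40}}

```text
clock: 4.58
tcp_pos: [0.4531, 0.0105, 0.1925]
orientation: [-3.141, -0.045, -0.004]
contact_force: [-1.3, -0.1, 5.3]
grip_width: 0.0332
gripper_force: 39.0
```

Emit:
{"op": "arm_command", "data": {"plan": [{"claw": 1, "tx": 0, "ty": 0, "tz": -0.01, "ax": 0, "ay": 0, "az": 0}, {"claw": 1, "tx": 0, "ty": 0, "tz": -0.02, "ax": 0, "ay": 0, "az": 0}, {"claw": 1, "tx": 0, "ty": 0, "tz": -0.02, "ax": 0, "ay": 0, "az": -6.94}, {"claw": 1, "tx": 0, "ty": 0, "tz": -0.02, "ax": 0, "ay": 0, "az": -6.94}, {"claw": 1, "tx": 0, "ty": 0, "tz": -0.02, "ax": 0, "ay": 0, "az": -6.94}, {"claw": 1, "tx": 0, "ty": 0, "tz": -0.02, "ax": 0, "ay": 0, "az": -6.94}, {"claw": 1, "tx": 0, "ty": 0, "tz": -0.02, "ax": 0, "ay": 0, "az": -6.94}, {"claw": 1, "tx": 0, "ty": 0, "tz": 0, "ax": 0, "ay": 0, "az": -6.94}, {"claw": 1, "tx": 0, "ty": 0, "tz": 0, "ax": 0, "ay": 0, "az": -6.94}, {"claw": 1, "tx": 0, "ty": 0, "tz": 0, "ax": 0, "ay": 0, "az": -6.94}]}}

```text
clock: 5.42
tcp_pos: [0.452, 0.0104, 0.3225]
orientation: [2.752, 1.511, 0.002]
contact_force: [-0.3, 0.2, -1.5]
grip_width: 0.0332
gripper_force: 40.7
```

Emit:
{"op": "arm_command", "data": {"plan": [{"claw": 1, "tx": 0, "ty": 0, "tz": 0, "ax": 0, "ay": 0, "az": -6.94}, {"claw": 1, "tx": 0, "ty": 0, "tz": 0, "ax": 0, "ay": 0, "az": -6.94}, {"claw": 1, "tx": 0, "ty": 0, "tz": 0, "ax": 0, "ay": 0, "az": -6.94}, {"claw": 1, "tx": 0, "ty": 0, "tz": 0, "ax": 0, "ay": 0, "az": -6.94}, {"claw": 1, "tx": 0, "ty": 0, "tz": 0, "ax": 0, "ay": 0, "az": -6.94}, {"claw": 1, "tx": 0.036, "ty": 0, "tz": 0, "ax": 0, "ay": 0, "az": 0}, {"claw": 1, "tx": 0.036, "ty": 0, "tz": 0, "ax": 0, "ay": 0, "az": 0}, {"claw": 1, "tx": 0.036, "ty": 0, "tz": 0, "ax": 0, "ay": 0, "az": 0}, {"claw": 1, "tx": 0.036, "ty": 0, "tz": 0, "ax": 0, "ay": 0, "az": 0}, {"claw": 1, "tx": 0.036, "ty": 0, "tz": 0, "ax": 0, "ay": 0, "az": 0}]}}

```text
clock: 6.25
tcp_pos: [0.4458, 0.1916, 0.3221]
orientation: [2.184, 2.256, 0.0]
contact_force: [0.1, -0.2, -2.4]
grip_width: 0.0333
gripper_force: 40.7
```

Emit:
{"op": "arm_command", "data": {"plan": [{"claw": 1, "tx": 0.036, "ty": 0, "tz": 0, "ax": 0, "ay": 0, "az": 0}, {"claw": 1, "tx": 0.036, "ty": 0, "tz": 0, "ax": 0, "ay": 0, "az": 0}, {"claw": 1, "tx": 0.036, "ty": 0, "tz": 0, "ax": 0, "ay": 0, "az": 0}, {"claw": 1, "tx": 0.036, "ty": 0, "tz": 0, "ax": 0, "ay": 0, "az": 0}, {"claw": 1, "tx": 0, "ty": 0, "tz": 0.02, "ax": 0, "ay": 0, "az": 0}, {"claw": 1, "tx": 0, "ty": 0, "tz": 0.02, "ax": 0, "ay": 0, "az": 0}, {"claw": 1, "tx": 0, "ty": 0, "tz": 0.02, "ax": 0, "ay": 0, "az": 0}, {"claw": 1, "tx": 0, "ty": 0, "tz": 0.01, "ax": 0, "ay": 0, "az": 0}, {"claw": 1, "tx": 0, "ty": 0, "tz": 0, "ax": 0, "ay": 0, "az": 0}, {"claw": 1, "tx": 0, "ty": 0, "tz": 0, "ax": 0, "ay": 0, "az": 0}]}}

```text
clock: 7.08
tcp_pos: [0.4416, 0.3341, 0.2516]
orientation: [2.184, 2.258, -0.0]
contact_force: [-0.9, -0.2, -2.3]
grip_width: 0.0333
gripper_force: 40.6
```

```bash
python3 - <<'E'
from h import *
nav(.4395,.3345,.1965,1.9)
find('magnet_block_mid'); find('blue_tray')
c,im=snap('wrist','pics/w3.png')
E
```

```text
tool shift mm [ 0.5 -2.1 55.1] heading 1.9 az -0.0 tilt ax ay [0. 0.] tcp [0.4416 0.3341 0.2516] j [-0.29  0.55 -0.61  1.94  0.43  0.78 -1.11] t 7.08 grip 33.3 40.6 F [-0.9 -0.2 -2.3]
top magnet_block_mid [([0.4404, 0.337, 0.0724], 0.77)]
side magnet_block_mid []
top blue_tray [([0.4817, 0.3378, 0.0016], 0.62)]
side blue_tray [([0.4867, 0.3345, -0.0021], 0.83), ([0.6548, 0.016, 0.0413], 0.62)]
```

View pics/w3.png

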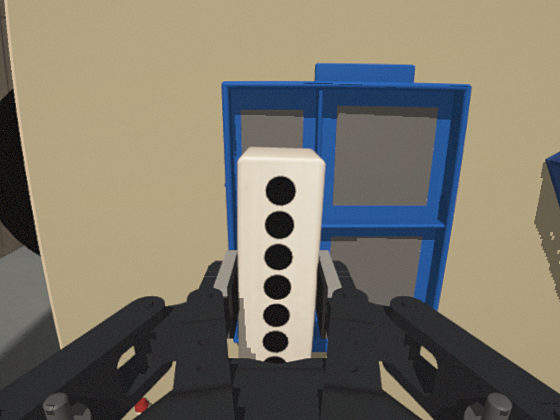

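The wrist view shows the held magnet over the long bay: outer wall at u≈231, divider at u≈319 on row v≈100, and the far wall at v≈84. I compute the bay's centre line from these.

```bash
python3 - <<'E'
from h import *
c=cam('wrist')
for u,v in [(223,84),(232,100),(231,130),(317,100),(317,130),(323,110),(470,86),(395,221)]: print(u,v,np.round(pix2z(c,u,v,.018),4))
E
```

```text
223 84 [0.4078 0.4205 0.018 ]
232 100 [0.4131 0.4116 0.018 ]
231 130 [0.4125 0.394  0.018 ]
317 100 [0.4637 0.4132 0.018 ]
317 130 [0.4648 0.3957 0.018 ]
323 110 [0.4677 0.4076 0.018 ]
470 86 [0.556 0.426 0.018]
395 221 [0.5205 0.3391 0.018 ]
```

Emit:
{"op": "arm_command", "data": {"plan": [{"claw": 1, "tx": -0.002, "ty": -0.002, "tz": 0.015, "ax": 0, "ay": 0, "az": 0}, {"claw": 1, "tx": 0, "ty": 0, "tz": 0.015, "ax": 0, "ay": 0, "az": 0}, {"claw": 1, "tx": 0, "ty": 0, "tz": 0.01, "ax": 0, "ay": 0, "az": 0}, {"claw": 1, "tx": 0, "ty": 0, "tz": 0.007, "ax": 0, "ay": 0, "az": 0}, {"claw": 1, "tx": 0, "ty": 0, "tz": 0.003, "ax": 0, "ay": 0, "az": 0}, {"claw": 1, "tx": 0, "ty": 0, "tz": 0.002, "ax": 0, "ay": 0, "az": 0}, {"claw": 1, "tx": 0, "ty": 0, "tz": 0.001, "ax": 0, "ay": 0, "az": 0}, {"claw": 1, "tx": 0, "ty": 0, "tz": 0.001, "ax": 0, "ay": 0, "az": 0}, {"claw": 1, "tx": 0, "ty": 0, "tz": 0.001, "ax": 0, "ay": 0, "az": 0}, {"claw": 1, "tx": 0, "ty": 0, "tz": 0, "ax": 0, "ay": 0, "az": 0}]}}

```text
clock: 8.37
tcp_pos: [0.4398, 0.3325, 0.1966]
orientation: [2.184, 2.258, 0.002]
contact_force: [-0.1, -0.9, 1.1]
grip_width: 0.0332
gripper_force: 41.0
```

Emit:
{"op": "arm_command", "data": {"plan": [{"claw": 1, "tx": 0, "ty": 0, "tz": 0.0005, "ax": 0, "ay": 0, "az": 0}, {"claw": 0.55, "tx": 0, "ty": 0, "tz": 0, "ax": 0, "ay": 0, "az": 0}, {"claw": 0.45, "tx": 0, "ty": 0, "tz": 0, "ax": 0, "ay": 0, "az": 0}, {"claw": 0.35, "tx": 0, "ty": 0, "tz": 0, "ax": 0, "ay": 0, "az": 0}, {"claw": 0.35, "tx": 0, "ty": 0, "tz": 0, "ax": 0, "ay": 0, "az": 0}, {"claw": 0.35, "tx": 0, "ty": 0, "tz": -0.01, "ax": 0, "ay": 0, "az": 0}, {"claw": 0.35, "tx": 0, "ty": 0, "tz": -0.02, "ax": 0, "ay": 0, "az": 0}, {"claw": 0, "tx": 0, "ty": 0, "tz": -0.035, "ax": 0, "ay": 0, "az": 0}, {"claw": 0, "tx": 0, "ty": 0, "tz": -0.035, "ax": 0, "ay": 0, "az": 0}, {"claw": 0, "tx": 0, "ty": 0, "tz": -0.035, "ax": 0, "ay": 0, "az": 0}]}}

```text
clock: 9.2
tcp_pos: [0.4392, 0.3322, 0.3324]
orientation: [-2.183, -2.258, 0.001]
contact_force: [0.9, 0.3, -0.1]
grip_width: 0.0856
gripper_force: 0.0
```

Emit:
{"op": "arm_command", "data": {"plan": [{"claw": 0, "tx": 0, "ty": 0, "tz": -0.035, "ax": 0, "ay": 0, "az": 0}, {"claw": 0, "tx": 0, "ty": 0, "tz": -0.035, "ax": 0, "ay": 0, "az": 0}, {"claw": 0, "tx": -0.036, "ty": 0.0152, "tz": 0, "ax": 0, "ay": 0, "az": 0}, {"claw": 0, "tx": -0.036, "ty": 0.0152, "tz": 0, "ax": 0, "ay": 0, "az": 0}, {"claw": 0, "tx": -0.036, "ty": 0.0152, "tz": 0, "ax": 0, "ay": 0, "az": 0}, {"claw": 0, "tx": -0.036, "ty": 0.0152, "tz": 0, "ax": 0, "ay": 0, "az": 0}, {"claw": 0, "tx": -0.036, "ty": 0.0152, "tz": 0, "ax": 0, "ay": 0, "az": 0}, {"claw": 0, "tx": -0.036, "ty": 0.0152, "tz": 0, "ax": 0, "ay": 0, "az": 0}, {"claw": 0, "tx": -0.036, "ty": 0.0152, "tz": 0, "ax": 0, "ay": 0, "az": 0}, {"claw": 0, "tx": -0.036, "ty": 0.0152, "tz": 0, "ax": 0, "ay": 0, "az": 0}]}}

```text
clock: 10.03
tcp_pos: [0.571, 0.0466, 0.4014]
orientation: [2.183, 2.258, 0.001]
contact_force: [0.6, 0.7, -0.3]
grip_width: 0.0853
gripper_force: 0.0
```

Emit:
{"op": "arm_command", "data": {"plan": [{"claw": 0, "tx": -0.036, "ty": 0.0152, "tz": 0, "ax": 0, "ay": 0, "az": 0}, {"claw": 0, "tx": -0.036, "ty": 0.0152, "tz": 0, "ax": 0, "ay": 0, "az": 0}, {"claw": 0, "tx": -0.036, "ty": 0.0152, "tz": 0, "ax": 0, "ay": 0, "az": 0}, {"claw": 0, "tx": -0.036, "ty": 0.0152, "tz": 0, "ax": 0, "ay": 0, "az": 0}, {"claw": 0, "tx": -0.036, "ty": 0.0152, "tz": 0, "ax": 0, "ay": 0, "az": 0}, {"claw": 0, "tx": -0.036, "ty": 0.0152, "tz": 0, "ax": 0, "ay": 0, "az": 0}, {"claw": 0, "tx": 0, "ty": 0, "tz": 0, "ax": 0, "ay": 0, "az": 0}, {"claw": 0, "tx": 0, "ty": 0, "tz": 0, "ax": 0, "ay": 0, "az": 0}, {"claw": 0, "tx": 0, "ty": 0, "tz": 0, "ax": 0, "ay": 0, "az": 0}, {"claw": 0, "tx": 0, "ty": 0, "tz": 0, "ax": 0, "ay": 0, "az": 0}]}}

```text
clock: 10.87
tcp_pos: [0.6689, -0.1625, 0.401]
orientation: [-2.181, -2.26, -0.001]
contact_force: [0.2, 0.4, 0.6]
grip_width: 0.0855
gripper_force: 0.0
```

```bash
python3 - <<'E'
from h import *
nav(.669,-.1645,.233,1.9)
find('magnet_block_mid'); find('buffer_mid',('top','side','wrist'))
c,im=snap('wrist','pics/w4.png')
E
```

```text
tool shift mm [ -2.2   0.  168. ] heading 2.1 az 0.2 tilt ax ay [ 0.  -0.1] tcp [ 0.6689 -0.1625  0.401 ] j [ 0.48  0.55 -0.49  1.5   0.27  1.16 -0.02] t 10.87 grip 85.5 0.0 F [0.2 0.4 0.6]
top magnet_block_mid [([0.4398, 0.3332, 0.0209], 0.8), ([0.6613, 0.1488, 0.0559], 0.3)]
side magnet_block_mid [([0.4377, 0.3341, 0.0237], 0.73)]
top buffer_mid [([0.6677, -0.1638, 0.057], 0.86), ([0.6604, 0.1485, 0.0554], 0.53)]
side buffer_mid [([0.6692, -0.1653, 0.0609], 0.8)]
wrist buffer_mid []
```

View pics/w4.png

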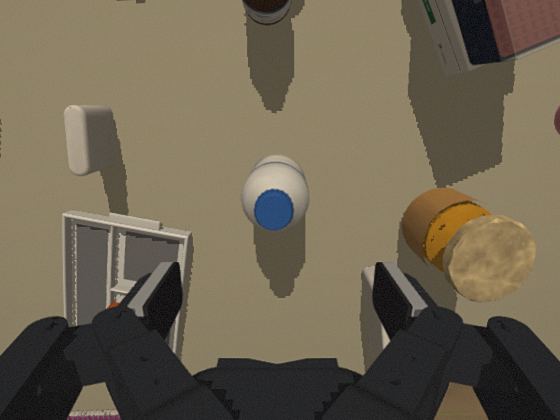

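The magnet stands in the bay. The wrist view has the blue cap at (274,210), centred between the fingers with the white folded card at (370,280) beyond reach. I descend and grip the bottle.

Emit:
{"op": "arm_command", "data": {"plan": [{"claw": 0, "tx": -0.002, "ty": 0, "tz": 0.03, "ax": 0, "ay": 0, "az": 0.2}, {"claw": 0, "tx": 0, "ty": 0, "tz": 0.03, "ax": 0, "ay": 0, "az": 0}, {"claw": 0, "tx": 0, "ty": 0, "tz": 0.03, "ax": 0, "ay": 0, "az": 0}, {"claw": 0, "tx": 0, "ty": 0, "tz": 0.03, "ax": 0, "ay": 0, "az": 0}, {"claw": 0, "tx": 0, "ty": 0, "tz": 0.03, "ax": 0, "ay": 0, "az": 0}, {"claw": 0, "tx": 0, "ty": 0, "tz": 0.018, "ax": 0, "ay": 0, "az": 0}, {"claw": 0.2, "tx": 0, "ty": 0, "tz": 0, "ax": 0, "ay": 0, "az": 0}, {"claw": 1, "tx": 0, "ty": 0, "tz": 0, "ax": 0, "ay": 0, "az": 0}, {"claw": 1, "tx": 0, "ty": 0, "tz": 0, "ax": 0, "ay": 0, "az": 0}, {"claw": 1, "tx": 0, "ty": 0, "tz": 0, "ax": 0, "ay": 0, "az": 0}], "squeeze": 40}}

```text
clock: 12.25
tcp_pos: [0.6699, -0.1664, 0.2344]
orientation: [2.187, 2.252, 0.003]
contact_force: [-0.6, 0.5, -1.7]
grip_width: 0.0595
gripper_force: 43.3
```

Emit:
{"op": "arm_command", "data": {"plan": [{"claw": 1, "tx": 0, "ty": 0, "tz": -0.005, "ax": 0, "ay": 0, "az": 0}, {"claw": 1, "tx": 0, "ty": 0, "tz": -0.01, "ax": 0, "ay": 0, "az": 0}, {"claw": 1, "tx": 0, "ty": 0, "tz": -0.02, "ax": 0, "ay": 0, "az": 0}, {"claw": 1, "tx": 0, "ty": 0, "tz": -0.025, "ax": 0, "ay": 0, "az": 0}, {"claw": 1, "tx": 0, "ty": 0, "tz": -0.03, "ax": 0, "ay": 0, "az": 0}, {"claw": 1, "tx": 0, "ty": 0, "tz": -0.03, "ax": 0, "ay": 0, "az": 0}, {"claw": 1, "tx": 0, "ty": 0, "tz": -0.025, "ax": 0, "ay": 0, "az": 0}, {"claw": 1, "tx": 0, "ty": 0, "tz": -0.02, "ax": 0, "ay": 0, "az": 0}, {"claw": 1, "tx": 0, "ty": 0, "tz": 0, "ax": 0, "ay": 0, "az": 0}, {"claw": 1, "tx": 0, "ty": 0, "tz": 0, "ax": 0, "ay": 0, "az": 0}], "squeeze": 50}}

```text
clock: 13.08
tcp_pos: [0.6693, -0.1662, 0.4002]
orientation: [2.186, 2.252, 0.003]
contact_force: [0.5, 0.2, -2.0]
grip_width: 0.0596
gripper_force: 57.0
```

```bash
python3 - <<'E'
from h import *
nav(.513,.3785,.400,1.9)
find('buffer_mid',('top','side'))
c,im=snap('side'); cv2.imwrite('pics/s5.png',cv2.resize(im[60:300,150:400,::-1],None,fx=2.2,fy=2.2))
E
```

```text
tool shift mm [ 549.1 -140.    -1. ] heading 1.7 az -0.2 tilt ax ay [0.2 0.1] tcp [ 0.6693 -0.1662  0.4002] j [ 0.48  0.55 -0.49  1.49  0.27  1.16 -0.03] t 13.08 grip 59.6 57.0 F [ 0.5  0.2 -2. ]
top buffer_mid [([0.6549, 0.0182, 0.0414], 0.65)]
side buffer_mid [([0.6669, -0.1662, 0.2252], 0.83)]
```

View pics/s5.png

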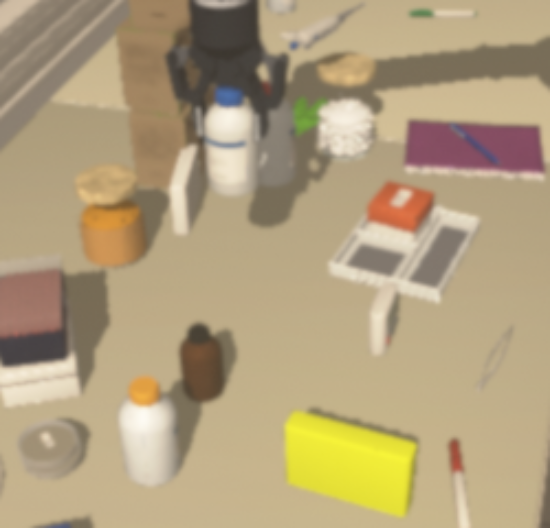

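The side view shows the blue-capped bottle hanging upright in the gripper at crop (230,140). I carry it to the far square bay of the blue tray.

Emit:
{"op": "arm_command", "data": {"plan": [{"claw": 1, "tx": 0.02, "ty": -0.005, "tz": 0, "ax": 0, "ay": 0, "az": 0}, {"claw": 1, "tx": 0.0366, "ty": -0.0093, "tz": 0, "ax": 0, "ay": 0, "az": 0}, {"claw": 1, "tx": 0.0366, "ty": -0.0093, "tz": 0, "ax": 0, "ay": 0, "az": 0}, {"claw": 1, "tx": 0.0366, "ty": -0.0093, "tz": 0, "ax": 0, "ay": 0, "az": 0}, {"claw": 1, "tx": 0.0366, "ty": -0.0093, "tz": 0, "ax": 0, "ay": 0, "az": 0}, {"claw": 1, "tx": 0.0366, "ty": -0.0093, "tz": 0, "ax": 0, "ay": 0, "az": 0}, {"claw": 1, "tx": 0.0366, "ty": -0.0093, "tz": 0, "ax": 0, "ay": 0, "az": 0}, {"claw": 1, "tx": 0.0366, "ty": -0.0093, "tz": 0, "ax": 0, "ay": 0, "az": 0}, {"claw": 1, "tx": 0.0366, "ty": -0.0093, "tz": 0, "ax": 0, "ay": 0, "az": 0}, {"claw": 1, "tx": 0.0366, "ty": -0.0093, "tz": 0, "ax": 0, "ay": 0, "az": 0}]}}

```text
clock: 14.17
tcp_pos: [0.5692, 0.1817, 0.3968]
orientation: [-2.188, -2.254, 0.002]
contact_force: [0.2, 0.3, -1.8]
grip_width: 0.0595
gripper_force: 56.9
```

Emit:
{"op": "arm_command", "data": {"plan": [{"claw": 1, "tx": 0.0366, "ty": -0.0093, "tz": 0, "ax": 0, "ay": 0, "az": 0}, {"claw": 1, "tx": 0.0366, "ty": -0.0093, "tz": 0, "ax": 0, "ay": 0, "az": 0}, {"claw": 1, "tx": 0.0366, "ty": -0.0093, "tz": 0, "ax": 0, "ay": 0, "az": 0}, {"claw": 1, "tx": 0.0366, "ty": -0.0093, "tz": 0, "ax": 0, "ay": 0, "az": 0}, {"claw": 1, "tx": 0.0366, "ty": -0.0093, "tz": 0, "ax": 0, "ay": 0, "az": 0}, {"claw": 1, "tx": 0.017, "ty": -0.0048, "tz": 0, "ax": 0, "ay": 0, "az": 0}, {"claw": 1, "tx": 0, "ty": 0, "tz": 0.02, "ax": 0, "ay": 0, "az": 0}, {"claw": 1, "tx": 0, "ty": 0, "tz": 0.03, "ax": 0, "ay": 0, "az": 0}, {"claw": 1, "tx": 0, "ty": 0, "tz": 0.03, "ax": 0, "ay": 0, "az": 0}, {"claw": 1, "tx": 0, "ty": 0, "tz": 0.03, "ax": 0, "ay": 0, "az": 0}]}}

```text
clock: 15.0
tcp_pos: [0.5126, 0.3785, 0.2856]
orientation: [-2.188, -2.255, 0.001]
contact_force: [-0.3, -1.3, -0.9]
grip_width: 0.0593
gripper_force: 56.9
```

Emit:
{"op": "arm_command", "data": {"plan": [{"claw": 1, "tx": 0, "ty": 0, "tz": 0.01, "ax": 0, "ay": 0, "az": 0}, {"claw": 1, "tx": 0, "ty": 0, "tz": 0, "ax": 0, "ay": 0, "az": 0}, {"claw": 1, "tx": 0, "ty": 0, "tz": 0, "ax": 0, "ay": 0, "az": 0}, {"claw": 1, "tx": 0, "ty": 0, "tz": 0, "ax": 0, "ay": 0, "az": 0}, {"claw": 1, "tx": 0, "ty": 0, "tz": 0, "ax": 0, "ay": 0, "az": 0}, {"claw": 1, "tx": 0, "ty": 0, "tz": 0, "ax": 0, "ay": 0, "az": 0}, {"claw": 1, "tx": 0, "ty": 0, "tz": 0, "ax": 0, "ay": 0, "az": 0}, {"claw": 1, "tx": 0, "ty": 0, "tz": 0, "ax": 0, "ay": 0, "az": 0}, {"claw": 1, "tx": 0, "ty": 0, "tz": 0, "ax": 0, "ay": 0, "az": 0}, {"claw": 1, "tx": 0, "ty": 0, "tz": 0, "ax": 0, "ay": 0, "az": 0}]}}

```text
clock: 15.83
tcp_pos: [0.5129, 0.3786, 0.2777]
orientation: [2.188, 2.254, 0.0]
contact_force: [0.2, -0.4, -0.8]
grip_width: 0.0596
gripper_force: 56.9
```

```bash
python3 - <<'E'
from h import *
nav(.512,.3785,.2384,1.9)
find('buffer_mid',('top','side'))
E
```

```text
tool shift mm [-0.  -0.9 39.3] heading 1.7 az -0.2 tilt ax ay [ 0. -0.] tcp [0.5129 0.3786 0.2777] j [-0.32  0.62 -0.58  1.72  0.41  0.92 -1.04] t 15.83 grip 59.6 56.9 F [ 0.2 -0.4 -0.8]
top buffer_mid [([0.5127, 0.3812, 0.1029], 0.94)]
side buffer_mid [([0.5132, 0.3791, 0.106], 0.88)]
```

Emit:
{"op": "arm_command", "data": {"plan": [{"claw": 1, "tx": 0, "ty": -0.001, "tz": 0.012, "ax": 0, "ay": 0, "az": 0}, {"claw": 1, "tx": 0, "ty": 0, "tz": 0.01, "ax": 0, "ay": 0, "az": 0}, {"claw": 1, "tx": 0, "ty": 0, "tz": 0.007, "ax": 0, "ay": 0, "az": 0}, {"claw": 1, "tx": 0, "ty": 0, "tz": 0.004, "ax": 0, "ay": 0, "az": 0}, {"claw": 1, "tx": 0, "ty": 0, "tz": 0.002, "ax": 0, "ay": 0, "az": 0}, {"claw": 1, "tx": 0, "ty": 0, "tz": 0.0015, "ax": 0, "ay": 0, "az": 0}, {"claw": 1, "tx": 0, "ty": 0, "tz": 0.001, "ax": 0, "ay": 0, "az": 0}, {"claw": 1, "tx": 0, "ty": 0, "tz": 0.001, "ax": 0, "ay": 0, "az": 0}, {"claw": 1, "tx": 0, "ty": 0, "tz": 0.0005, "ax": 0, "ay": 0, "az": 0}, {"claw": 1, "tx": 0, "ty": 0, "tz": 0, "ax": 0, "ay": 0, "az": 0}]}}

```text
clock: 16.87
tcp_pos: [0.5119, 0.3786, 0.2387]
orientation: [2.188, 2.254, 0.001]
contact_force: [0.3, -0.6, -1.8]
grip_width: 0.0593
gripper_force: 56.9
```

Emit:
{"op": "arm_command", "data": {"plan": [{"claw": 1, "tx": 0, "ty": 0, "tz": 0.0004, "ax": 0, "ay": 0, "az": 0}, {"claw": 1, "tx": 0, "ty": 0, "tz": 0.0004, "ax": 0, "ay": 0, "az": 0}, {"claw": 1, "tx": 0, "ty": 0, "tz": 0.0004, "ax": 0, "ay": 0, "az": 0}, {"claw": 1, "tx": 0, "ty": 0, "tz": 0, "ax": 0, "ay": 0, "az": 0}, {"claw": 1, "tx": 0, "ty": 0, "tz": 0, "ax": 0, "ay": 0, "az": 0}, {"claw": 1, "tx": 0, "ty": 0, "tz": 0, "ax": 0, "ay": 0, "az": 0}, {"claw": 1, "tx": 0, "ty": 0, "tz": 0, "ax": 0, "ay": 0, "az": 0}, {"claw": 1, "tx": 0, "ty": 0, "tz": 0, "ax": 0, "ay": 0, "az": 0}, {"claw": 1, "tx": 0, "ty": 0, "tz": 0, "ax": 0, "ay": 0, "az": 0}, {"claw": 1, "tx": 0, "ty": 0, "tz": 0, "ax": 0, "ay": 0, "az": 0}]}}

```text
clock: 17.7
tcp_pos: [0.5119, 0.3786, 0.2373]
orientation: [2.188, 2.254, 0.0]
contact_force: [-0.8, -0.5, -2.2]
grip_width: 0.0592
gripper_force: 56.9
```

Emit:
{"op": "arm_command", "data": {"plan": [{"claw": 1, "tx": 0, "ty": 0, "tz": 0.0005, "ax": 0, "ay": 0, "az": 0}, {"claw": 1, "tx": 0, "ty": 0, "tz": 0.0005, "ax": 0, "ay": 0, "az": 0}, {"claw": 1, "tx": 0, "ty": 0, "tz": 0, "ax": 0, "ay": 0, "az": 0}, {"claw": 1, "tx": 0, "ty": 0, "tz": 0, "ax": 0, "ay": 0, "az": 0}, {"claw": 1, "tx": 0, "ty": 0, "tz": 0, "ax": 0, "ay": 0, "az": 0}, {"claw": 1, "tx": 0, "ty": 0, "tz": 0, "ax": 0, "ay": 0, "az": 0}, {"claw": 1, "tx": 0, "ty": 0, "tz": 0, "ax": 0, "ay": 0, "az": 0}, {"claw": 1, "tx": 0, "ty": 0, "tz": 0, "ax": 0, "ay": 0, "az": 0}, {"claw": 1, "tx": 0, "ty": 0, "tz": 0, "ax": 0, "ay": 0, "az": 0}, {"claw": 1, "tx": 0, "ty": 0, "tz": 0, "ax": 0, "ay": 0, "az": 0}]}}

```text
clock: 18.53
tcp_pos: [0.5118, 0.3789, 0.237]
orientation: [2.188, 2.254, 0.001]
contact_force: [-2.6, -0.4, 6.4]
grip_width: 0.0595
gripper_force: 57.6
```

Emit:
{"op": "arm_command", "data": {"plan": [{"claw": 0.3, "tx": 0, "ty": 0, "tz": 0, "ax": 0, "ay": 0, "az": 0}, {"claw": 0.2, "tx": 0, "ty": 0, "tz": 0, "ax": 0, "ay": 0, "az": 0}, {"claw": 0.05, "tx": 0, "ty": 0, "tz": 0, "ax": 0, "ay": 0, "az": 0}, {"claw": 0, "tx": 0, "ty": 0, "tz": 0, "ax": 0, "ay": 0, "az": 0}, {"claw": 0, "tx": 0, "ty": 0, "tz": -0.01, "ax": 0, "ay": 0, "az": 0}, {"claw": 0, "tx": 0, "ty": 0, "tz": -0.025, "ax": 0, "ay": 0, "az": 0}, {"claw": 0, "tx": 0, "ty": 0, "tz": -0.035, "ax": 0, "ay": 0, "az": 0}, {"claw": 0, "tx": 0, "ty": 0, "tz": -0.035, "ax": 0, "ay": 0, "az": 0}, {"claw": 0, "tx": 0, "ty": 0, "tz": -0.035, "ax": 0, "ay": 0, "az": 0}, {"claw": 0, "tx": 0, "ty": 0, "tz": -0.035, "ax": 0, "ay": 0, "az": 0}]}}

```text
clock: 19.37
tcp_pos: [0.5115, 0.3785, 0.4137]
orientation: [-2.188, -2.255, -0.001]
contact_force: [0.7, 0.8, 0.3]
grip_width: 0.0854
gripper_force: 0.0
```

Emit:
{"op": "arm_command", "data": {"plan": [{"claw": 0, "tx": -0.0384, "ty": -0.004, "tz": 0, "ax": 0, "ay": 0, "az": 0}, {"claw": 0, "tx": -0.0384, "ty": -0.004, "tz": 0, "ax": 0, "ay": 0, "az": 0}, {"claw": 0, "tx": -0.0384, "ty": -0.004, "tz": 0, "ax": 0, "ay": 0, "az": 0}, {"claw": 0, "tx": -0.0384, "ty": -0.004, "tz": 0, "ax": 0, "ay": 0, "az": 0}, {"claw": 0, "tx": -0.0384, "ty": -0.004, "tz": 0, "ax": 0, "ay": 0, "az": 0}, {"claw": 0, "tx": -0.0384, "ty": -0.004, "tz": 0, "ax": 0, "ay": 0, "az": 0}, {"claw": 0, "tx": -0.0384, "ty": -0.004, "tz": 0, "ax": 0, "ay": 0, "az": 0}, {"claw": 0, "tx": -0.0384, "ty": -0.004, "tz": 0, "ax": 0, "ay": 0, "az": 0}, {"claw": 0, "tx": -0.0384, "ty": -0.004, "tz": 0, "ax": 0, "ay": 0, "az": 0}, {"claw": 0, "tx": -0.0384, "ty": -0.004, "tz": 0, "ax": 0, "ay": 0, "az": 0}]}}

```text
clock: 20.2
tcp_pos: [0.4827, -0.0081, 0.4122]
orientation: [2.187, 2.254, 0.001]
contact_force: [0.1, -0.0, -0.5]
grip_width: 0.0852
gripper_force: 0.0
```

Emit:
{"op": "arm_command", "data": {"plan": [{"claw": 0, "tx": -0.0384, "ty": -0.004, "tz": 0, "ax": 0, "ay": 0, "az": 0}, {"claw": 0, "tx": -0.0384, "ty": -0.004, "tz": 0, "ax": 0, "ay": 0, "az": 0}, {"claw": 0, "tx": -0.0384, "ty": -0.004, "tz": 0, "ax": 0, "ay": 0, "az": 0}, {"claw": 0, "tx": 0, "ty": 0, "tz": 0.03, "ax": 0, "ay": 0, "az": 4.1}, {"claw": 0, "tx": 0, "ty": 0, "tz": 0.035, "ax": 0, "ay": 0, "az": 4.1}, {"claw": 0, "tx": 0, "ty": 0, "tz": 0.035, "ax": 0, "ay": 0, "az": 0}, {"claw": 0, "tx": 0, "ty": 0, "tz": 0.02, "ax": 0, "ay": 0, "az": 0}, {"claw": 0, "tx": 0, "ty": 0, "tz": 0, "ax": 0, "ay": 0, "az": 0}, {"claw": 0, "tx": 0, "ty": 0, "tz": 0, "ax": 0, "ay": 0, "az": 0}, {"claw": 0, "tx": 0, "ty": 0, "tz": 0, "ax": 0, "ay": 0, "az": 0}]}}

```text
clock: 21.03
tcp_pos: [0.4756, -0.1219, 0.293]
orientation: [2.342, 2.091, 0.002]
contact_force: [0.1, 0.0, 0.3]
grip_width: 0.0858
gripper_force: 0.0
```

```bash
python3 - <<'E'
from h import *
nav(.475,-.122,.197,-6.4)
find('buffer_mid'); find('bench_timer_mid',('top','side','wrist'))
c,im=snap('wrist','pics/w6.png')
E
```

```text
tool shift mm [-0.2 -0.8 96. ] heading -6.5 az -0.1 tilt ax ay [0.1 0. ] tcp [ 0.4756 -0.1219  0.293 ] j [ 0.48  0.36 -0.43  2.07  0.21  0.75 -0.19] t 21.03 grip 85.8 0.0 F [0.1 0.  0.3]
top buffer_mid [([0.5145, 0.384, 0.0616], 0.82)]
side buffer_mid [([0.5106, 0.3816, 0.0669], 0.81), ([0.6639, 0.144, 0.0591], 0.37)]
top bench_timer_mid [([0.4775, -0.1217, 0.0294], 0.35)]
side bench_timer_mid [([0.4737, -0.1229, 0.0292], 0.9)]
wrist bench_timer_mid [([0.4675, -0.1234, 0.0311], 0.94)]
```

View pics/w6.png

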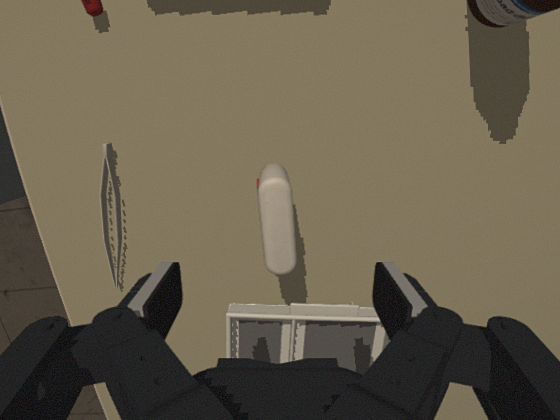

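The timer sits at (278,220) in the wrist view, about 4° off the tool's line. The tongs at (110,215) are clear of the fingers. I correct the angle, descend and grip.

Emit:
{"op": "arm_command", "data": {"plan": [{"claw": 0, "tx": 0, "ty": -0.001, "tz": 0.02, "ax": 0, "ay": 0, "az": -4}, {"claw": 0, "tx": 0, "ty": 0, "tz": 0.025, "ax": 0, "ay": 0, "az": 0}, {"claw": 0, "tx": 0, "ty": 0, "tz": 0.025, "ax": 0, "ay": 0, "az": 0}, {"claw": 0, "tx": 0, "ty": 0, "tz": 0.018, "ax": 0, "ay": 0, "az": 0}, {"claw": 0, "tx": 0, "ty": 0, "tz": 0.008, "ax": 0, "ay": 0, "az": 0}, {"claw": 0.4, "tx": 0, "ty": 0, "tz": 0, "ax": 0, "ay": 0, "az": 0}, {"claw": 1, "tx": 0, "ty": 0, "tz": 0, "ax": 0, "ay": 0, "az": 0}, {"claw": 1, "tx": 0, "ty": 0, "tz": 0, "ax": 0, "ay": 0, "az": 0}, {"claw": 1, "tx": 0, "ty": 0, "tz": 0, "ax": 0, "ay": 0, "az": 0}, {"claw": 1, "tx": 0, "ty": 0, "tz": 0, "ax": 0, "ay": 0, "az": 0}], "squeeze": 25}}

```text
clock: 22.42
tcp_pos: [0.4742, -0.122, 0.1963]
orientation: [2.268, 2.171, 0.002]
contact_force: [0.4, 0.0, 0.0]
grip_width: 0.0253
gripper_force: 0.0
```

Emit:
{"op": "arm_command", "data": {"plan": [{"claw": 1, "tx": 0, "ty": 0, "tz": 0, "ax": 0, "ay": 0, "az": 0}, {"claw": 1, "tx": 0, "ty": 0, "tz": 0, "ax": 0, "ay": 0, "az": 0}, {"claw": 1, "tx": 0, "ty": 0, "tz": 0, "ax": 0, "ay": 0, "az": 0}, {"claw": 1, "tx": 0, "ty": 0, "tz": 0, "ax": 0, "ay": 0, "az": 0}, {"claw": 1, "tx": 0, "ty": 0, "tz": -0.01, "ax": 0, "ay": 0, "az": 0}, {"claw": 1, "tx": 0, "ty": 0, "tz": -0.02, "ax": 0, "ay": 0, "az": 0}, {"claw": 1, "tx": 0, "ty": 0, "tz": -0.03, "ax": 0, "ay": 0, "az": -4.4}, {"claw": 1, "tx": 0, "ty": 0, "tz": -0.03, "ax": 0, "ay": 0, "az": 0}, {"claw": 1, "tx": 0, "ty": 0, "tz": -0.03, "ax": 0, "ay": 0, "az": 0}, {"claw": 1, "tx": 0, "ty": 0, "tz": -0.02, "ax": 0, "ay": 0, "az": 0}]}}

```text
clock: 23.25
tcp_pos: [0.4739, -0.1217, 0.3386]
orientation: [2.182, 2.257, 0.002]
contact_force: [0.4, -0.5, -0.5]
grip_width: 0.0219
gripper_force: 29.7
```

```bash
python3 - <<'E'
from h import *
nav(.515,.2895,.337,1.9); find('bench_timer_mid')
E
```

```text
tool shift mm [409.5  54.9   1.5] heading 1.9 az 0.0 tilt ax ay [0.2 0. ] tcp [ 0.4739 -0.1217  0.3386] j [ 0.55  0.29 -0.49  2.03  0.18  0.86 -0.02] t 23.25 grip 21.9 29.7 F [ 0.4 -0.5 -0.5]
top bench_timer_mid []
side bench_timer_mid []
```

Emit:
{"op": "arm_command", "data": {"plan": [{"claw": 1, "tx": 0.0372, "ty": 0.005, "tz": 0, "ax": 0, "ay": 0, "az": 0}, {"claw": 1, "tx": 0.0372, "ty": 0.005, "tz": 0, "ax": 0, "ay": 0, "az": 0}, {"claw": 1, "tx": 0.0372, "ty": 0.005, "tz": 0, "ax": 0, "ay": 0, "az": 0}, {"claw": 1, "tx": 0.0372, "ty": 0.005, "tz": 0, "ax": 0, "ay": 0, "az": 0}, {"claw": 1, "tx": 0.0372, "ty": 0.005, "tz": 0, "ax": 0, "ay": 0, "az": 0}, {"claw": 1, "tx": 0.0372, "ty": 0.005, "tz": 0, "ax": 0, "ay": 0, "az": 0}, {"claw": 1, "tx": 0.0372, "ty": 0.005, "tz": 0, "ax": 0, "ay": 0, "az": 0}, {"claw": 1, "tx": 0.0372, "ty": 0.005, "tz": 0, "ax": 0, "ay": 0, "az": 0}, {"claw": 1, "tx": 0.0372, "ty": 0.005, "tz": 0, "ax": 0, "ay": 0, "az": 0}, {"claw": 1, "tx": 0.0372, "ty": 0.005, "tz": 0, "ax": 0, "ay": 0, "az": 0}]}}

```text
clock: 24.28
tcp_pos: [0.5106, 0.253, 0.3334]
orientation: [-2.183, -2.258, 0.005]
contact_force: [0.2, -0.2, -0.6]
grip_width: 0.0218
gripper_force: 29.7
```

Emit:
{"op": "arm_command", "data": {"plan": [{"claw": 1, "tx": 0.0372, "ty": 0.005, "tz": 0, "ax": 0, "ay": 0, "az": 0}, {"claw": 1, "tx": 0, "ty": 0, "tz": 0.02, "ax": 0, "ay": 0, "az": 0}, {"claw": 1, "tx": 0, "ty": 0, "tz": 0.025, "ax": 0, "ay": 0, "az": 0}, {"claw": 1, "tx": 0, "ty": 0, "tz": 0.025, "ax": 0, "ay": 0, "az": 0}, {"claw": 1, "tx": 0, "ty": 0, "tz": 0.015, "ax": 0, "ay": 0, "az": 0}, {"claw": 1, "tx": 0, "ty": 0, "tz": 0.008, "ax": 0, "ay": 0, "az": 0}, {"claw": 1, "tx": 0, "ty": 0, "tz": 0, "ax": 0, "ay": 0, "az": 0}, {"claw": 1, "tx": 0, "ty": 0, "tz": 0, "ax": 0, "ay": 0, "az": 0}, {"claw": 1, "tx": 0, "ty": 0, "tz": 0, "ax": 0, "ay": 0, "az": 0}, {"claw": 1, "tx": 0, "ty": 0, "tz": 0, "ax": 0, "ay": 0, "az": 0}]}}

```text
clock: 25.12
tcp_pos: [0.5155, 0.2893, 0.2434]
orientation: [2.184, 2.258, 0.003]
contact_force: [0.9, -0.5, -0.0]
grip_width: 0.0217
gripper_force: 29.7
```

```bash
python3 - <<'E'
from h import *
nav(.515,.2895,.200,1.9); find('bench_timer_mid')
c,im=snap('wrist','pics/w7.png')
E
```

```text
tool shift mm [ 0.2 -0.6 43.4] heading 1.9 az 0.0 tilt ax ay [ 0.1 -0.1] tcp [0.5155 0.2893 0.2434] j [-0.21  0.6  -0.53  1.86  0.41  0.8  -0.93] t 25.12 grip 21.7 29.7 F [ 0.9 -0.5 -0. ]
top bench_timer_mid [([0.5181, 0.2886, 0.0768], 0.49)]
side bench_timer_mid [([0.5154, 0.2856, 0.0772], 0.78)]
```

View pics/w7.png

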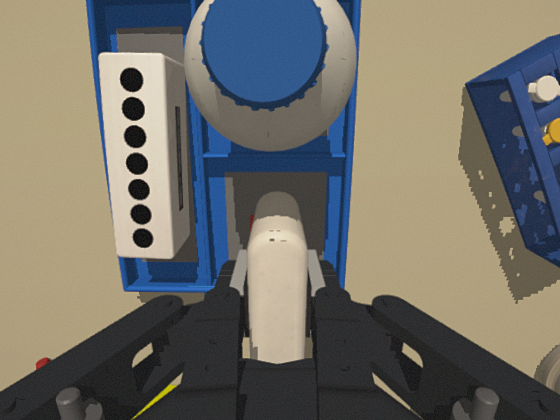

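The wrist view shows the magnet bar and the blue-capped bottle standing well inside their bays. The timer at (277,270) is centred in the free bay (u 205-350). I set it down.

Emit:
{"op": "arm_command", "data": {"plan": [{"claw": 1, "tx": 0, "ty": 0, "tz": 0.012, "ax": 0, "ay": 0, "az": 0}, {"claw": 1, "tx": 0, "ty": 0, "tz": 0.012, "ax": 0, "ay": 0, "az": 0}, {"claw": 1, "tx": 0, "ty": 0, "tz": 0.01, "ax": 0, "ay": 0, "az": 0}, {"claw": 1, "tx": 0, "ty": 0, "tz": 0.004, "ax": 0, "ay": 0, "az": 0}, {"claw": 1, "tx": 0, "ty": 0, "tz": 0.002, "ax": 0, "ay": 0, "az": 0}, {"claw": 1, "tx": 0, "ty": 0, "tz": 0.001, "ax": 0, "ay": 0, "az": 0}, {"claw": 1, "tx": 0, "ty": 0, "tz": 0.001, "ax": 0, "ay": 0, "az": 0}, {"claw": 1, "tx": 0, "ty": 0, "tz": 0.001, "ax": 0, "ay": 0, "az": 0}, {"claw": 1, "tx": 0, "ty": 0, "tz": 0.0005, "ax": 0, "ay": 0, "az": 0}, {"claw": 1, "tx": 0, "ty": 0, "tz": 0, "ax": 0, "ay": 0, "az": 0}]}}

```text
clock: 26.2
tcp_pos: [0.515, 0.2892, 0.2002]
orientation: [2.184, 2.258, 0.0]
contact_force: [-3.3, -3.0, 10.2]
grip_width: 0.0216
gripper_force: 31.2
```

Emit:
{"op": "arm_command", "data": {"plan": [{"claw": 0.7, "tx": 0, "ty": 0, "tz": 0, "ax": 0, "ay": 0, "az": 0}, {"claw": 0.6, "tx": 0, "ty": 0, "tz": 0, "ax": 0, "ay": 0, "az": 0}, {"claw": 0.5, "tx": 0, "ty": 0, "tz": 0, "ax": 0, "ay": 0, "az": 0}, {"claw": 0.5, "tx": 0, "ty": 0, "tz": 0, "ax": 0, "ay": 0, "az": 0}, {"claw": 0.5, "tx": 0, "ty": 0, "tz": -0.01, "ax": 0, "ay": 0, "az": 0}, {"claw": 0.5, "tx": 0, "ty": 0, "tz": -0.03, "ax": 0, "ay": 0, "az": 0}, {"claw": 0.5, "tx": 0, "ty": 0, "tz": -0.035, "ax": 0, "ay": 0, "az": 0}, {"claw": 0.5, "tx": 0, "ty": 0, "tz": -0.035, "ax": 0, "ay": 0, "az": 0}, {"claw": 0, "tx": 0, "ty": 0, "tz": -0.03, "ax": 0, "ay": 0, "az": 0}, {"claw": 0, "tx": 0, "ty": 0, "tz": -0.02, "ax": 0, "ay": 0, "az": 0}]}}

```text
clock: 27.03
tcp_pos: [0.5153, 0.2896, 0.363]
orientation: [2.183, 2.258, 0.006]
contact_force: [0.5, -0.4, -0.4]
grip_width: 0.0654
gripper_force: 0.0
```

Emit:
{"op": "arm_command", "data": {"plan": [{"claw": 0, "tx": 0, "ty": 0, "tz": 0, "ax": 0, "ay": 0, "az": -6.83}, {"claw": 0, "tx": 0, "ty": 0, "tz": 0, "ax": 0, "ay": 0, "az": -6.83}, {"claw": 0, "tx": 0, "ty": 0, "tz": 0, "ax": 0, "ay": 0, "az": -6.83}, {"claw": 0, "tx": 0, "ty": 0, "tz": 0, "ax": 0, "ay": 0, "az": -6.83}, {"claw": 0, "tx": 0, "ty": 0, "tz": 0, "ax": 0, "ay": 0, "az": -6.83}, {"claw": 0, "tx": 0, "ty": 0, "tz": 0, "ax": 0, "ay": 0, "az": -6.83}, {"claw": 0, "tx": 0, "ty": 0, "tz": 0, "ax": 0, "ay": 0, "az": -6.83}, {"claw": 0, "tx": 0, "ty": 0, "tz": 0, "ax": 0, "ay": 0, "az": -6.83}, {"claw": 0, "tx": 0, "ty": 0, "tz": 0, "ax": 0, "ay": 0, "az": -6.83}, {"claw": 0, "tx": 0, "ty": 0, "tz": 0, "ax": 0, "ay": 0, "az": -6.83}]}}

```text
clock: 27.87
tcp_pos: [0.515, 0.2889, 0.3595]
orientation: [0.531, 3.096, -0.0]
contact_force: [0.0, -0.2, 0.1]
grip_width: 0.0852
gripper_force: 0.0
```

Emit:
{"op": "arm_command", "data": {"plan": [{"claw": 0, "tx": 0, "ty": 0, "tz": 0, "ax": 0, "ay": 0, "az": -6.83}, {"claw": 0, "tx": 0, "ty": 0, "tz": 0, "ax": 0, "ay": 0, "az": -6.83}, {"claw": 0, "tx": 0.0086, "ty": -0.0336, "tz": 0, "ax": 0, "ay": 0, "az": 0}, {"claw": 0, "tx": 0.0086, "ty": -0.0336, "tz": 0, "ax": 0, "ay": 0, "az": 0}, {"claw": 0, "tx": 0.0086, "ty": -0.0336, "tz": 0, "ax": 0, "ay": 0, "az": 0}, {"claw": 0, "tx": 0.0086, "ty": -0.0336, "tz": 0, "ax": 0, "ay": 0, "az": 0}, {"claw": 0, "tx": 0.0086, "ty": -0.0336, "tz": 0, "ax": 0, "ay": 0, "az": 0}, {"claw": 0, "tx": 0, "ty": 0, "tz": 0.02, "ax": 0, "ay": 0, "az": 0}, {"claw": 0, "tx": 0, "ty": 0, "tz": 0, "ax": 0, "ay": 0, "az": 0}, {"claw": 0, "tx": 0, "ty": 0, "tz": 0, "ax": 0, "ay": 0, "az": 0}]}}

```text
clock: 28.7
tcp_pos: [0.4542, 0.1265, 0.3391]
orientation: [-0.168, -3.136, 0.0]
contact_force: [0.2, 0.2, 0.6]
grip_width: 0.0854
gripper_force: 0.0
```

```bash
python3 - <<'E'
from h import *
nav(.4545,.1265,.226,83.9); find('bench_timer_mid'); find('well_rack_mid',('top','side','wrist'))
c,im=snap('wrist','pics/w8.png')
E
```

```text
tool shift mm [ -0.3   0.  113.1] heading 83.9 az -0.0 tilt ax ay [-0. -0.] tcp [0.4542 0.1265 0.3391] j [ 0.42  0.38 -0.98  2.05  0.4   0.92  0.68] t 28.7 grip 85.4 0.0 F [0.2 0.2 0.6]
top bench_timer_mid [([0.5169, 0.2886, 0.0368], 0.55)]
side bench_timer_mid [([0.5177, 0.2848, 0.0341], 0.71)]
top well_rack_mid [([0.4552, 0.1276, 0.0418], 0.57)]
side well_rack_mid [([0.4522, 0.1269, 0.0487], 0.66)]
wrist well_rack_mid []
```

View pics/w8.png

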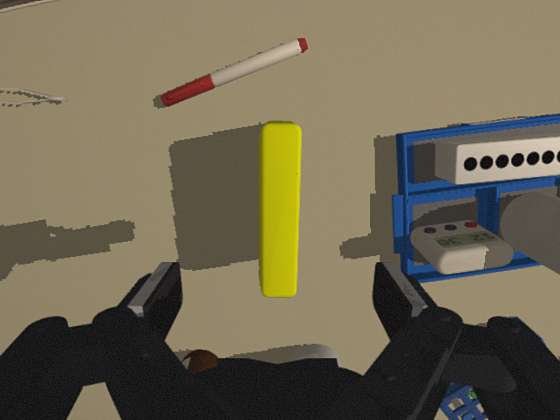

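The wrist view shows the rack at (280,210), aligned with the tool, and the timer standing upright in its bay at (462,245). I descend and grip the rack.

Emit:
{"op": "arm_command", "data": {"plan": [{"claw": 0, "tx": 0, "ty": 0.001, "tz": 0.025, "ax": 0, "ay": 0, "az": 0}, {"claw": 0, "tx": 0, "ty": 0, "tz": 0.03, "ax": 0, "ay": 0, "az": 0}, {"claw": 0, "tx": 0, "ty": 0, "tz": 0.03, "ax": 0, "ay": 0, "az": 0}, {"claw": 0, "tx": 0, "ty": 0, "tz": 0.02, "ax": 0, "ay": 0, "az": 0}, {"claw": 0, "tx": 0, "ty": 0, "tz": 0.008, "ax": 0, "ay": 0, "az": 0}, {"claw": 0.4, "tx": 0, "ty": 0, "tz": 0, "ax": 0, "ay": 0, "az": 0}, {"claw": 1, "tx": 0, "ty": 0, "tz": 0, "ax": 0, "ay": 0, "az": 0}, {"claw": 1, "tx": 0, "ty": 0, "tz": 0, "ax": 0, "ay": 0, "az": 0}, {"claw": 1, "tx": 0, "ty": 0, "tz": 0, "ax": 0, "ay": 0, "az": 0}, {"claw": 1, "tx": 0, "ty": 0, "tz": 0, "ax": 0, "ay": 0, "az": 0}], "squeeze": 30}}

```text
clock: 30.08
tcp_pos: [0.455, 0.1276, 0.227]
orientation: [0.169, 3.135, 0.001]
contact_force: [-1.7, -0.1, 7.6]
grip_width: 0.0278
gripper_force: 33.6
```

Emit:
{"op": "arm_command", "data": {"plan": [{"claw": 1, "tx": 0, "ty": 0, "tz": 0, "ax": 0, "ay": 0, "az": 0}, {"claw": 1, "tx": 0, "ty": 0, "tz": 0, "ax": 0, "ay": 0, "az": 0}, {"claw": 1, "tx": 0, "ty": 0, "tz": 0, "ax": 0, "ay": 0, "az": 0}, {"claw": 1, "tx": 0, "ty": 0, "tz": 0, "ax": 0, "ay": 0, "az": 0}, {"claw": 1, "tx": 0, "ty": 0, "tz": 0, "ax": 0, "ay": 0, "az": 0}, {"claw": 1, "tx": 0, "ty": 0, "tz": 0, "ax": 0, "ay": 0, "az": 0}, {"claw": 1, "tx": 0, "ty": 0, "tz": 0, "ax": 0, "ay": 0, "az": 0}, {"claw": 1, "tx": 0, "ty": 0, "tz": 0, "ax": 0, "ay": 0, "az": 0}, {"claw": 1, "tx": 0, "ty": 0, "tz": 0, "ax": 0, "ay": 0, "az": 0}, {"claw": 1, "tx": 0, "ty": 0, "tz": 0, "ax": 0, "ay": 0, "az": 0}]}}

```text
clock: 30.92
tcp_pos: [0.455, 0.1277, 0.227]
orientation: [0.168, 3.135, 0.0]
contact_force: [-0.9, -1.1, 7.4]
grip_width: 0.0273
gripper_force: 33.9
```

Emit:
{"op": "arm_command", "data": {"plan": [{"claw": 1, "tx": 0, "ty": 0, "tz": -0.01, "ax": 0, "ay": 0, "az": 0}, {"claw": 1, "tx": 0, "ty": 0, "tz": -0.02, "ax": 0, "ay": 0, "az": 0}, {"claw": 1, "tx": 0, "ty": 0, "tz": -0.02, "ax": 0, "ay": 0, "az": 6.63}, {"claw": 1, "tx": 0, "ty": 0, "tz": -0.02, "ax": 0, "ay": 0, "az": 6.63}, {"claw": 1, "tx": 0, "ty": 0, "tz": -0.02, "ax": 0, "ay": 0, "az": 6.63}, {"claw": 1, "tx": 0, "ty": 0, "tz": -0.02, "ax": 0, "ay": 0, "az": 6.63}, {"claw": 1, "tx": 0, "ty": 0, "tz": -0.01, "ax": 0, "ay": 0, "az": 6.63}, {"claw": 1, "tx": 0, "ty": 0, "tz": 0, "ax": 0, "ay": 0, "az": 6.63}, {"claw": 1, "tx": 0, "ty": 0, "tz": 0, "ax": 0, "ay": 0, "az": 6.63}, {"claw": 1, "tx": 0, "ty": 0, "tz": 0, "ax": 0, "ay": 0, "az": 6.63}]}}

```text
clock: 31.75
tcp_pos: [0.4543, 0.1275, 0.3469]
orientation: [1.558, 2.727, 0.001]
contact_force: [0.5, 0.4, -0.7]
grip_width: 0.0278
gripper_force: 32.9
```

Emit:
{"op": "arm_command", "data": {"plan": [{"claw": 1, "tx": 0, "ty": 0, "tz": 0, "ax": 0, "ay": 0, "az": 6.63}, {"claw": 1, "tx": 0, "ty": 0, "tz": 0, "ax": 0, "ay": 0, "az": 6.63}, {"claw": 1, "tx": 0, "ty": 0, "tz": 0, "ax": 0, "ay": 0, "az": 6.63}, {"claw": 1, "tx": 0, "ty": 0, "tz": 0, "ax": 0, "ay": 0, "az": 6.63}, {"claw": 1, "tx": 0, "ty": 0, "tz": 0, "ax": 0, "ay": 0, "az": 6.63}, {"claw": 1, "tx": 0, "ty": 0, "tz": 0, "ax": 0, "ay": 0, "az": 6.63}, {"claw": 1, "tx": -0.0388, "ty": 0.0044, "tz": 0, "ax": 0, "ay": 0, "az": 0}, {"claw": 1, "tx": -0.0388, "ty": 0.0044, "tz": 0, "ax": 0, "ay": 0, "az": 0}, {"claw": 1, "tx": -0.0388, "ty": 0.0044, "tz": 0, "ax": 0, "ay": 0, "az": 0}, {"claw": 1, "tx": -0.0388, "ty": 0.0044, "tz": 0, "ax": 0, "ay": 0, "az": 0}]}}

```text
clock: 32.58
tcp_pos: [0.4471, -0.0297, 0.3466]
orientation: [2.386, 2.043, 0.001]
contact_force: [0.9, -0.2, -0.3]
grip_width: 0.0276
gripper_force: 33.0
```

Emit:
{"op": "arm_command", "data": {"plan": [{"claw": 1, "tx": -0.0388, "ty": 0.0044, "tz": 0, "ax": 0, "ay": 0, "az": 0}, {"claw": 1, "tx": -0.0388, "ty": 0.0044, "tz": 0, "ax": 0, "ay": 0, "az": 0}, {"claw": 1, "tx": -0.0388, "ty": 0.0044, "tz": 0, "ax": 0, "ay": 0, "az": 0}, {"claw": 1, "tx": -0.0388, "ty": 0.0044, "tz": 0, "ax": 0, "ay": 0, "az": 0}, {"claw": 1, "tx": -0.0388, "ty": 0.0044, "tz": 0, "ax": 0, "ay": 0, "az": 0}, {"claw": 1, "tx": -0.0388, "ty": 0.0044, "tz": 0, "ax": 0, "ay": 0, "az": 0}, {"claw": 1, "tx": -0.0388, "ty": 0.0044, "tz": 0, "ax": 0, "ay": 0, "az": 0}, {"claw": 1, "tx": 0, "ty": 0, "tz": 0, "ax": 0, "ay": 0, "az": 0}, {"claw": 1, "tx": 0, "ty": 0, "tz": 0, "ax": 0, "ay": 0, "az": 0}, {"claw": 1, "tx": 0, "ty": 0, "tz": 0, "ax": 0, "ay": 0, "az": 0}]}}

```text
clock: 33.42
tcp_pos: [0.4358, -0.301, 0.3462]
orientation: [-2.388, -2.041, -0.002]
contact_force: [-0.1, -0.2, -0.0]
grip_width: 0.0271
gripper_force: 33.0
```

```bash
python3 - <<'E'
from h import *
nav(.4365,-.3015,.231,-8.9); find('white_tray'); find('card_box_mid'); find('well_rack_mid',('top','side'))
c,im=snap('wrist','pics/w9.png')
E
```

```text
tool shift mm [ -0.5   0.7 115.2] heading -8.9 az -0.0 tilt ax ay [ 0.  -0.1] tcp [ 0.4358 -0.301   0.3462] j [ 0.82  0.34 -0.41  1.94  0.17  0.9   0.18] t 33.42 grip 27.1 33.0 F [-0.1 -0.2 -0. ]
top white_tray [([0.4791, -0.3065, -0.0006], 0.77)]
side white_tray [([0.4825, -0.3132, 0.0001], 0.95)]
top card_box_mid [([0.5017, -0.361, 0.0304], 0.83)]
side card_box_mid [([0.4998, -0.3605, 0.0279], 0.8)]
top well_rack_mid [([0.4354, -0.2983, 0.1584], 0.87)]
side well_rack_mid [([0.4321, -0.3045, 0.1615], 0.76)]
```

View pics/w9.png

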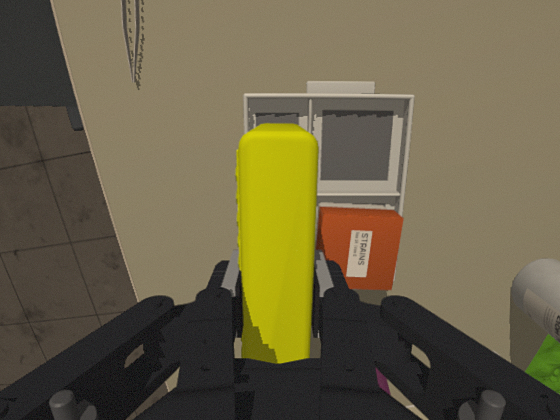

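The wrist view shows the white tray's far edge level (244,95)-(412,97), with its divider at u≈311 and the rack over the long bay. I check the centre line from those pixels.

```bash
python3 - <<'E'
from h import *
c=cam('wrist'); a=np.radians(-8.9); T=np.array([.4815,-.3085])
for u,v in [(244,95),(412,97),(248,115),(309,115),(314,115),(405,215),(402,190),(319,190)]:
    p=pix2z(c,u,v,.018); d=p[:2]-T; print(u,v,np.round(p[:2],4),'tray',np.round([d@[np.cos(a),np.sin(a)],d@[-np.sin(a),np.cos(a)]],4))
E
```

```text
244 95 [ 0.4217 -0.2124] tray [-0.074   0.0857]
412 97 [ 0.5671 -0.2359] tray [0.0733 0.085 ]
248 115 [ 0.4221 -0.2296] tray [-0.0709  0.0687]
309 115 [ 0.4752 -0.238 ] tray [-0.0172  0.0687]
314 115 [ 0.4795 -0.2386] tray [-0.0127  0.0687]
405 215 [ 0.555 -0.344] tray [ 0.0781 -0.0237]
402 190 [ 0.5533 -0.3187] tray [0.0725 0.001 ]
319 190 [ 0.4756 -0.3067] tray [-0.0061  0.0009]
```

Emit:
{"op": "arm_command", "data": {"plan": [{"claw": 1, "tx": -0.004, "ty": 0.001, "tz": 0.025, "ax": 0, "ay": 0, "az": 0}, {"claw": 1, "tx": 0, "ty": 0, "tz": 0.03, "ax": 0, "ay": 0, "az": 0}, {"claw": 1, "tx": 0, "ty": 0, "tz": 0.025, "ax": 0, "ay": 0, "az": 0}, {"claw": 1, "tx": 0, "ty": 0, "tz": 0.015, "ax": 0, "ay": 0, "az": 0}, {"claw": 1, "tx": 0, "ty": 0, "tz": 0.009, "ax": 0, "ay": 0, "az": 0}, {"claw": 1, "tx": 0, "ty": 0, "tz": 0.005, "ax": 0, "ay": 0, "az": 0}, {"claw": 1, "tx": 0, "ty": 0, "tz": 0.003, "ax": 0, "ay": 0, "az": 0}, {"claw": 1, "tx": 0, "ty": 0, "tz": 0.0015, "ax": 0, "ay": 0, "az": 0}, {"claw": 1, "tx": 0, "ty": 0, "tz": 0.001, "ax": 0, "ay": 0, "az": 0}, {"claw": 1, "tx": 0, "ty": 0, "tz": 0, "ax": 0, "ay": 0, "az": 0}]}}

```text
clock: 34.9
tcp_pos: [0.4366, -0.3059, 0.232]
orientation: [2.387, 2.04, 0.001]
contact_force: [0.3, 0.2, -0.2]
grip_width: 0.0279
gripper_force: 33.0
```

Emit:
{"op": "arm_command", "data": {"plan": [{"claw": 1, "tx": 0, "ty": 0, "tz": 0.0005, "ax": 0, "ay": 0, "az": 0}, {"claw": 1, "tx": 0, "ty": 0, "tz": 0.0005, "ax": 0, "ay": 0, "az": 0}, {"claw": 1, "tx": 0, "ty": 0, "tz": 0.0005, "ax": 0, "ay": 0, "az": 0}, {"claw": 1, "tx": 0, "ty": 0, "tz": 0, "ax": 0, "ay": 0, "az": 0}, {"claw": 1, "tx": 0, "ty": 0, "tz": 0, "ax": 0, "ay": 0, "az": 0}, {"claw": 1, "tx": 0, "ty": 0, "tz": 0, "ax": 0, "ay": 0, "az": 0}, {"claw": 1, "tx": 0, "ty": 0, "tz": 0, "ax": 0, "ay": 0, "az": 0}, {"claw": 1, "tx": 0, "ty": 0, "tz": 0, "ax": 0, "ay": 0, "az": 0}, {"claw": 1, "tx": 0, "ty": 0, "tz": 0, "ax": 0, "ay": 0, "az": 0}, {"claw": 1, "tx": 0, "ty": 0, "tz": 0, "ax": 0, "ay": 0, "az": 0}]}}

```text
clock: 35.73
tcp_pos: [0.4366, -0.3058, 0.231]
orientation: [2.387, 2.041, -0.0]
contact_force: [-1.1, 1.3, 8.2]
grip_width: 0.0278
gripper_force: 33.9
```

Emit:
{"op": "arm_command", "data": {"plan": [{"claw": 0.65, "tx": 0, "ty": 0, "tz": 0, "ax": 0, "ay": 0, "az": 0}, {"claw": 0.55, "tx": 0, "ty": 0, "tz": 0, "ax": 0, "ay": 0, "az": 0}, {"claw": 0.52, "tx": 0, "ty": 0, "tz": 0, "ax": 0, "ay": 0, "az": 0}, {"claw": 0.52, "tx": 0, "ty": 0, "tz": 0, "ax": 0, "ay": 0, "az": 0}, {"claw": 0.52, "tx": 0, "ty": 0, "tz": 0, "ax": 0, "ay": 0, "az": 0}, {"claw": 0.52, "tx": 0, "ty": 0, "tz": -0.005, "ax": 0, "ay": 0, "az": 0}, {"claw": 0.52, "tx": 0, "ty": 0, "tz": -0.015, "ax": 0, "ay": 0, "az": 0}, {"claw": 0.52, "tx": 0, "ty": 0, "tz": -0.02, "ax": 0, "ay": 0, "az": 0}, {"claw": 0.52, "tx": 0, "ty": 0, "tz": -0.03, "ax": 0, "ay": 0, "az": 0}, {"claw": 0, "tx": 0, "ty": 0, "tz": -0.035, "ax": 0, "ay": 0, "az": 0}]}}

```text
clock: 36.57
tcp_pos: [0.4356, -0.3054, 0.3349]
orientation: [-2.385, -2.04, 0.001]
contact_force: [2.1, -0.8, -0.3]
grip_width: 0.0516
gripper_force: 0.0
```

Emit:
{"op": "arm_command", "data": {"plan": [{"claw": 0, "tx": 0, "ty": 0, "tz": -0.035, "ax": 0, "ay": 0, "az": 0}, {"claw": 0, "tx": 0, "ty": 0, "tz": -0.03, "ax": 0, "ay": 0, "az": 0}, {"claw": 0, "tx": 0.037, "ty": 0.0118, "tz": 0, "ax": 0, "ay": 0, "az": 0}, {"claw": 0, "tx": 0.037, "ty": 0.0118, "tz": 0, "ax": 0, "ay": 0, "az": 0}, {"claw": 0, "tx": 0.037, "ty": 0.0118, "tz": 0, "ax": 0, "ay": 0, "az": 0}, {"claw": 0, "tx": 0.037, "ty": 0.0118, "tz": 0, "ax": 0, "ay": 0, "az": 0}, {"claw": 0, "tx": 0.037, "ty": 0.0118, "tz": 0, "ax": 0, "ay": 0, "az": 0}, {"claw": 0, "tx": 0.037, "ty": 0.0118, "tz": 0, "ax": 0, "ay": 0, "az": 0}, {"claw": 0, "tx": 0.037, "ty": 0.0118, "tz": 0, "ax": 0, "ay": 0, "az": 0}, {"claw": 0, "tx": 0.037, "ty": 0.0118, "tz": 0, "ax": 0, "ay": 0, "az": 0}]}}

```text
clock: 37.4
tcp_pos: [0.576, -0.0263, 0.4002]
orientation: [2.388, 2.041, -0.0]
contact_force: [0.7, -0.3, 0.1]
grip_width: 0.0855
gripper_force: 0.0
```

Emit:
{"op": "arm_command", "data": {"plan": [{"claw": 0, "tx": 0.037, "ty": 0.0118, "tz": 0, "ax": 0, "ay": 0, "az": 0}, {"claw": 0, "tx": 0.037, "ty": 0.0118, "tz": 0, "ax": 0, "ay": 0, "az": 0}, {"claw": 0, "tx": 0.037, "ty": 0.0118, "tz": 0, "ax": 0, "ay": 0, "az": 0}, {"claw": 0, "tx": 0.037, "ty": 0.0118, "tz": 0, "ax": 0, "ay": 0, "az": 0}, {"claw": 0, "tx": 0.037, "ty": 0.0118, "tz": 0, "ax": 0, "ay": 0, "az": 0}, {"claw": 0, "tx": 0, "ty": 0, "tz": 0, "ax": 0, "ay": 0, "az": -6.93}, {"claw": 0, "tx": 0, "ty": 0, "tz": 0, "ax": 0, "ay": 0, "az": -6.93}, {"claw": 0, "tx": 0, "ty": 0, "tz": 0, "ax": 0, "ay": 0, "az": -6.93}, {"claw": 0, "tx": 0, "ty": 0, "tz": 0, "ax": 0, "ay": 0, "az": -6.93}, {"claw": 0, "tx": 0, "ty": 0, "tz": 0, "ax": 0, "ay": 0, "az": -6.93}]}}

```text
clock: 38.23
tcp_pos: [0.6626, 0.1456, 0.3999]
orientation: [-1.663, -2.665, 0.001]
contact_force: [0.1, -1.0, 0.4]
grip_width: 0.0856
gripper_force: 0.0
```

Emit:
{"op": "arm_command", "data": {"plan": [{"claw": 0, "tx": 0, "ty": 0, "tz": 0, "ax": 0, "ay": 0, "az": -6.93}, {"claw": 0, "tx": 0, "ty": 0, "tz": 0, "ax": 0, "ay": 0, "az": -6.93}, {"claw": 0, "tx": 0, "ty": 0, "tz": 0, "ax": 0, "ay": 0, "az": -6.93}, {"claw": 0, "tx": 0, "ty": 0, "tz": 0, "ax": 0, "ay": 0, "az": -6.93}, {"claw": 0, "tx": 0, "ty": 0, "tz": 0, "ax": 0, "ay": 0, "az": -6.93}, {"claw": 0, "tx": 0, "ty": 0, "tz": 0, "ax": 0, "ay": 0, "az": -6.93}, {"claw": 0, "tx": 0, "ty": 0, "tz": 0, "ax": 0, "ay": 0, "az": -6.93}, {"claw": 0, "tx": 0, "ty": 0, "tz": 0, "ax": 0, "ay": 0, "az": -6.93}, {"claw": 0, "tx": 0, "ty": 0, "tz": 0, "ax": 0, "ay": 0, "az": 0}, {"claw": 0, "tx": 0, "ty": 0, "tz": 0, "ax": 0, "ay": 0, "az": 0}]}}

```text
clock: 39.07
tcp_pos: [0.6627, 0.1452, 0.3998]
orientation: [-0.249, -3.131, -0.0]
contact_force: [0.6, -0.7, 0.3]
grip_width: 0.0856
gripper_force: 0.0
```

```bash
python3 - <<'E'
from h import *
nav(.663,.1445,.227,81.1); find('well_rack_mid'); find('card_box_mid'); find('water_mid',('top','side','wrist'))
c,im=snap('wrist','pics/w10.png')
E
```

```text
tool shift mm [ -0.5  -0.7 172.8] heading 80.9 az -0.2 tilt ax ay [ 0. -0.] tcp [0.6627 0.1452 0.3998] j [ 0.26  0.64 -0.88  1.51  0.51  1.24  0.72] t 39.07 grip 85.6 0.0 F [ 0.6 -0.7  0.3]
top well_rack_mid [([0.4336, -0.3044, 0.0438], 0.6)]
side well_rack_mid [([0.4329, -0.3093, 0.0498], 0.9)]
top card_box_mid [([0.5023, -0.3625, 0.0295], 0.87)]
side card_box_mid [([0.5051, -0.359, 0.0276], 0.67)]
top water_mid []
side water_mid [([0.6657, 0.1427, 0.0581], 0.85), ([0.5034, -0.3583, 0.0264], 0.53)]
wrist water_mid []
```

View pics/w10.png

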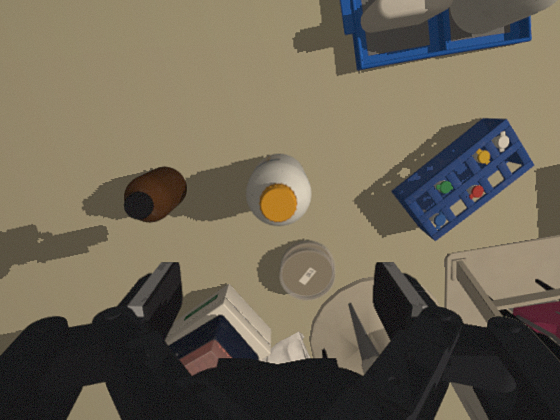

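The wrist view has the orange cap at (278,202), with the brown bottle at (155,195) clear of the left finger. The low dish at (307,270) is out of the way. I check the cap position.

```bash
python3 - <<'E'
from h import *
c=cam('wrist'); print(np.round(pix2z(c,278,203,.118),4), np.round(pix2z(c,155,195,.05),4))
E
```

```text
[0.6617 0.1459 0.118 ] [0.6526 0.0209 0.05  ]
```

Emit:
{"op": "arm_command", "data": {"plan": [{"claw": 0, "tx": 0, "ty": 0, "tz": 0.03, "ax": 0, "ay": 0, "az": 0}, {"claw": 0, "tx": 0, "ty": 0, "tz": 0.03, "ax": 0, "ay": 0, "az": 0}, {"claw": 0, "tx": 0, "ty": 0, "tz": 0.03, "ax": 0, "ay": 0, "az": 0}, {"claw": 0, "tx": 0, "ty": 0, "tz": 0.03, "ax": 0, "ay": 0, "az": 0}, {"claw": 0, "tx": 0, "ty": 0, "tz": 0.03, "ax": 0, "ay": 0, "az": 0}, {"claw": 0, "tx": 0, "ty": 0, "tz": 0.016, "ax": 0, "ay": 0, "az": 0}, {"claw": 0, "tx": 0, "ty": 0, "tz": 0.0065, "ax": 0, "ay": 0, "az": 0}, {"claw": 0, "tx": 0, "ty": 0, "tz": 0, "ax": 0, "ay": 0, "az": 0}, {"claw": 0.2, "tx": 0, "ty": 0, "tz": 0, "ax": 0, "ay": 0, "az": 0}, {"claw": 1, "tx": 0, "ty": 0, "tz": 0, "ax": 0, "ay": 0, "az": 0}], "squeeze": 50}}

```text
clock: 40.65
tcp_pos: [0.6634, 0.1461, 0.2295]
orientation: [0.243, 3.129, 0.002]
contact_force: [0.3, 0.4, -0.0]
grip_width: 0.064
gripper_force: 0.0
```

Emit:
{"op": "arm_command", "data": {"plan": [{"claw": 1, "tx": 0, "ty": 0, "tz": 0, "ax": 0, "ay": 0, "az": 0}, {"claw": 1, "tx": 0, "ty": 0, "tz": 0, "ax": 0, "ay": 0, "az": 0}, {"claw": 1, "tx": 0, "ty": 0, "tz": 0, "ax": 0, "ay": 0, "az": 0}, {"claw": 1, "tx": 0, "ty": 0, "tz": 0, "ax": 0, "ay": 0, "az": 0}, {"claw": 1, "tx": 0, "ty": 0, "tz": 0, "ax": 0, "ay": 0, "az": 0}, {"claw": 1, "tx": 0, "ty": 0, "tz": 0, "ax": 0, "ay": 0, "az": 0}, {"claw": 1, "tx": 0, "ty": 0, "tz": 0, "ax": 0, "ay": 0, "az": 0}, {"claw": 1, "tx": 0, "ty": 0, "tz": 0, "ax": 0, "ay": 0, "az": 0}, {"claw": 1, "tx": 0, "ty": 0, "tz": 0, "ax": 0, "ay": 0, "az": 0}, {"claw": 1, "tx": 0, "ty": 0, "tz": 0, "ax": 0, "ay": 0, "az": 0}]}}

```text
clock: 41.48
tcp_pos: [0.6637, 0.1462, 0.23]
orientation: [0.243, 3.128, 0.003]
contact_force: [0.4, 0.1, 7.2]
grip_width: 0.0579
gripper_force: 53.8
```

Emit:
{"op": "arm_command", "data": {"plan": [{"claw": 1, "tx": 0, "ty": 0, "tz": -0.005, "ax": 0, "ay": 0, "az": 0}, {"claw": 1, "tx": 0, "ty": 0, "tz": -0.015, "ax": 0, "ay": 0, "az": 0}, {"claw": 1, "tx": 0, "ty": 0, "tz": -0.025, "ax": 0, "ay": 0, "az": 0}, {"claw": 1, "tx": 0, "ty": 0, "tz": -0.03, "ax": 0, "ay": 0, "az": 0}, {"claw": 1, "tx": 0, "ty": 0, "tz": -0.03, "ax": 0, "ay": 0, "az": 0}, {"claw": 1, "tx": 0, "ty": 0, "tz": -0.03, "ax": 0, "ay": 0, "az": 0}, {"claw": 1, "tx": 0, "ty": 0, "tz": -0.025, "ax": 0, "ay": 0, "az": 0}, {"claw": 1, "tx": 0, "ty": 0, "tz": -0.01, "ax": 0, "ay": 0, "az": 0}, {"claw": 1, "tx": 0, "ty": 0, "tz": 0, "ax": 0, "ay": 0, "az": 0}, {"claw": 1, "tx": 0, "ty": 0, "tz": 0, "ax": 0, "ay": 0, "az": 0}]}}

```text
clock: 42.32
tcp_pos: [0.6623, 0.1453, 0.397]
orientation: [-0.243, -3.132, 0.001]
contact_force: [0.5, 0.3, -2.5]
grip_width: 0.0575
gripper_force: 54.0
```

```bash
python3 - <<'E'
from h import *
nav(.516,-.2724,.400,81.1); find('water_mid',('top','side'))
E
```

```text
tool shift mm [  80.2 -435.2   -2.7] heading 81.1 az 0.0 tilt ax ay [-0.  0.] tcp [0.6623 0.1453 0.397 ] j [ 0.26  0.64 -0.88  1.51  0.51  1.23  0.73] t 42.32 grip 57.5 54.0 F [ 0.5  0.3 -2.5]
top water_mid [([0.4802, -0.305, -0.0015], 0.29)]
side water_mid [([0.6619, 0.1423, 0.2238], 0.78)]
```

Emit:
{"op": "arm_command", "data": {"plan": [{"claw": 1, "tx": 0.0035, "ty": -0.018, "tz": 0, "ax": 0, "ay": 0, "az": 0}, {"claw": 1, "tx": 0.0067, "ty": -0.036, "tz": 0, "ax": 0, "ay": 0, "az": 0}, {"claw": 1, "tx": 0.0067, "ty": -0.036, "tz": 0, "ax": 0, "ay": 0, "az": 0}, {"claw": 1, "tx": 0.0067, "ty": -0.036, "tz": 0, "ax": 0, "ay": 0, "az": 0}, {"claw": 1, "tx": 0.0067, "ty": -0.036, "tz": 0, "ax": 0, "ay": 0, "az": 0}, {"claw": 1, "tx": 0.0067, "ty": -0.036, "tz": 0, "ax": 0, "ay": 0, "az": 0}, {"claw": 1, "tx": 0.0067, "ty": -0.036, "tz": 0, "ax": 0, "ay": 0, "az": 0}, {"claw": 1, "tx": 0.0067, "ty": -0.036, "tz": 0, "ax": 0, "ay": 0, "az": 0}, {"claw": 1, "tx": 0.0067, "ty": -0.036, "tz": 0, "ax": 0, "ay": 0, "az": 0}, {"claw": 1, "tx": 0.0067, "ty": -0.036, "tz": 0, "ax": 0, "ay": 0, "az": 0}]}}

```text
clock: 43.35
tcp_pos: [0.5458, -0.1842, 0.3962]
orientation: [-0.242, -3.131, -0.001]
contact_force: [0.1, -0.5, -2.6]
grip_width: 0.0577
gripper_force: 54.2
```

Emit:
{"op": "arm_command", "data": {"plan": [{"claw": 1, "tx": 0.0067, "ty": -0.036, "tz": 0, "ax": 0, "ay": 0, "az": 0}, {"claw": 1, "tx": 0.0067, "ty": -0.036, "tz": 0, "ax": 0, "ay": 0, "az": 0}, {"claw": 1, "tx": 0.0035, "ty": -0.0212, "tz": 0, "ax": 0, "ay": 0, "az": 0}, {"claw": 1, "tx": 0, "ty": 0, "tz": 0.02, "ax": 0, "ay": 0, "az": 0}, {"claw": 1, "tx": 0, "ty": 0, "tz": 0.03, "ax": 0, "ay": 0, "az": 0}, {"claw": 1, "tx": 0, "ty": 0, "tz": 0.03, "ax": 0, "ay": 0, "az": 0}, {"claw": 1, "tx": 0, "ty": 0, "tz": 0.02, "ax": 0, "ay": 0, "az": 0}, {"claw": 1, "tx": 0, "ty": 0, "tz": 0, "ax": 0, "ay": 0, "az": 0}, {"claw": 1, "tx": 0, "ty": 0, "tz": 0, "ax": 0, "ay": 0, "az": 0}, {"claw": 1, "tx": 0, "ty": 0, "tz": 0, "ax": 0, "ay": 0, "az": 0}]}}

```text
clock: 44.18
tcp_pos: [0.5165, -0.2719, 0.2982]
orientation: [0.242, 3.131, 0.0]
contact_force: [0.6, 0.4, -1.1]
grip_width: 0.0575
gripper_force: 54.6
```

```bash
python3 - <<'E'
from h import *
nav(.516,-.2724,.234,81.1); find('water_mid',('top','side'))
c,im=snap('wrist','pics/w11.png')
E
```

```text
tool shift mm [ 0.5 -0.6 64.2] heading 81.2 az 0.1 tilt ax ay [0.  0.1] tcp [ 0.5165 -0.2719  0.2982] j [ 1.    0.59 -0.84  1.83  0.53  0.96  1.35] t 44.18 grip 57.5 54.6 F [ 0.6  0.4 -1.1]
top water_mid [([0.5145, -0.2701, 0.1253], 0.63)]
side water_mid [([0.5186, -0.2766, 0.1263], 0.81)]
```

View pics/w11.png

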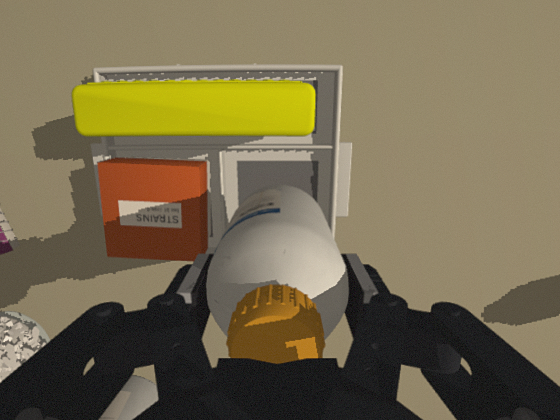

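The wrist view shows the rack standing in the long bay, the box untouched at (155,208), and the bottle over the free bay (u 220-335). I verify the bay's middle and then set it down.

```bash
python3 - <<'E'
from h import *
c=cam('wrist'); a=np.radians(-8.9); T=np.array([.481,-.312])
for u,v,z in [(96,67,.018),(341,66,.018),(221,165,.018),(334,165,.018),(280,147,.018),(98,155,.053),(208,160,.053),(73,110,.089),(316,108,.089)]:
    p=pix2z(c,u,v,z); d=p[:2]-T; print(u,v,np.round(p[:2],4),'tray',np.round([d@[np.cos(a),np.sin(a)],d@[-np.sin(a),np.cos(a)]],4))
E
```

```text
96 67 [ 0.3928 -0.3877] tray [-0.0755 -0.0885]
341 66 [ 0.4215 -0.2117] tray [-0.0743  0.0899]
221 165 [ 0.4786 -0.3107] tray [-0.0026  0.0009]
334 165 [ 0.492  -0.2247] tray [-0.0026  0.0879]
280 147 [ 0.4721 -0.2637] tray [-0.0163  0.0463]
98 155 [ 0.4542 -0.3846] tray [-0.0152 -0.0759]
208 160 [ 0.4695 -0.3117] tray [-0.0114 -0.0015]
73 110 [ 0.4269 -0.371 ] tray [-0.0443 -0.0667]
316 108 [ 0.4475 -0.2413] tray [-0.044   0.0647]
```

Emit:
{"op": "arm_command", "data": {"plan": [{"claw": 1, "tx": 0.0005, "ty": 0, "tz": 0.015, "ax": 0, "ay": 0, "az": 0}, {"claw": 1, "tx": 0, "ty": 0, "tz": 0.02, "ax": 0, "ay": 0, "az": 0}, {"claw": 1, "tx": 0, "ty": 0, "tz": 0.012, "ax": 0, "ay": 0, "az": 0}, {"claw": 1, "tx": 0, "ty": 0, "tz": 0.007, "ax": 0, "ay": 0, "az": 0}, {"claw": 1, "tx": 0, "ty": 0, "tz": 0.004, "ax": 0, "ay": 0, "az": 0}, {"claw": 1, "tx": 0, "ty": 0, "tz": 0.002, "ax": 0, "ay": 0, "az": 0}, {"claw": 1, "tx": 0, "ty": 0, "tz": 0.001, "ax": 0, "ay": 0, "az": 0}, {"claw": 1, "tx": 0, "ty": 0, "tz": 0.001, "ax": 0, "ay": 0, "az": 0}, {"claw": 1, "tx": 0, "ty": 0, "tz": 0.001, "ax": 0, "ay": 0, "az": 0}, {"claw": 1, "tx": 0, "ty": 0, "tz": 0, "ax": 0, "ay": 0, "az": 0}]}}

```text
clock: 45.27
tcp_pos: [0.5155, -0.272, 0.2346]
orientation: [0.243, 3.132, -0.0]
contact_force: [-0.1, 0.4, -2.4]
grip_width: 0.0577
gripper_force: 54.6
```

Emit:
{"op": "arm_command", "data": {"plan": [{"claw": 1, "tx": 0, "ty": 0, "tz": 0.0005, "ax": 0, "ay": 0, "az": 0}, {"claw": 1, "tx": 0, "ty": 0, "tz": 0.0005, "ax": 0, "ay": 0, "az": 0}, {"claw": 1, "tx": 0, "ty": 0, "tz": 0, "ax": 0, "ay": 0, "az": 0}, {"claw": 1, "tx": 0, "ty": 0, "tz": 0, "ax": 0, "ay": 0, "az": 0}, {"claw": 1, "tx": 0, "ty": 0, "tz": 0, "ax": 0, "ay": 0, "az": 0}, {"claw": 1, "tx": 0, "ty": 0, "tz": 0, "ax": 0, "ay": 0, "az": 0}, {"claw": 1, "tx": 0, "ty": 0, "tz": 0, "ax": 0, "ay": 0, "az": 0}, {"claw": 1, "tx": 0, "ty": 0, "tz": 0, "ax": 0, "ay": 0, "az": 0}, {"claw": 1, "tx": 0, "ty": 0, "tz": 0, "ax": 0, "ay": 0, "az": 0}, {"claw": 1, "tx": 0, "ty": 0, "tz": 0, "ax": 0, "ay": 0, "az": 0}]}}

```text
clock: 46.1
tcp_pos: [0.5156, -0.272, 0.234]
orientation: [0.243, 3.132, -0.001]
contact_force: [-2.1, -0.1, 5.7]
grip_width: 0.0578
gripper_force: 55.3
```

Contact is made. I release, rise and back off from the trays.

Emit:
{"op": "arm_command", "data": {"plan": [{"claw": 0.3, "tx": 0, "ty": 0, "tz": 0, "ax": 0, "ay": 0, "az": 0}, {"claw": 0.2, "tx": 0, "ty": 0, "tz": 0, "ax": 0, "ay": 0, "az": 0}, {"claw": 0.05, "tx": 0, "ty": 0, "tz": 0, "ax": 0, "ay": 0, "az": 0}, {"claw": 0, "tx": 0, "ty": 0, "tz": 0, "ax": 0, "ay": 0, "az": 0}, {"claw": 0, "tx": 0, "ty": 0, "tz": 0, "ax": 0, "ay": 0, "az": 0}, {"claw": 0, "tx": 0, "ty": 0, "tz": -0.01, "ax": 0, "ay": 0, "az": 0}, {"claw": 0, "tx": 0, "ty": 0, "tz": -0.025, "ax": 0, "ay": 0, "az": 0}, {"claw": 0, "tx": 0, "ty": 0, "tz": -0.035, "ax": 0, "ay": 0, "az": 0}, {"claw": 0, "tx": 0, "ty": 0, "tz": -0.035, "ax": 0, "ay": 0, "az": 0}, {"claw": 0, "tx": 0, "ty": 0, "tz": -0.035, "ax": 0, "ay": 0, "az": 0}]}}

```text
clock: 46.93
tcp_pos: [0.5152, -0.2716, 0.3754]
orientation: [-0.242, -3.132, -0.001]
contact_force: [1.3, -0.5, 0.6]
grip_width: 0.0852
gripper_force: 0.0
```

Emit:
{"op": "arm_command", "data": {"plan": [{"claw": 0, "tx": 0, "ty": 0, "tz": -0.03, "ax": 0, "ay": 0, "az": 0}, {"claw": 0, "tx": 0, "ty": 0.038, "tz": 0, "ax": 0, "ay": 0, "az": 0}, {"claw": 0, "tx": 0, "ty": 0.038, "tz": 0, "ax": 0, "ay": 0, "az": 0}, {"claw": 0, "tx": 0, "ty": 0.038, "tz": 0, "ax": 0, "ay": 0, "az": 0}, {"claw": 0, "tx": 0, "ty": 0.038, "tz": 0, "ax": 0, "ay": 0, "az": 0}, {"claw": 0, "tx": 0, "ty": 0.038, "tz": 0, "ax": 0, "ay": 0, "az": 0}, {"claw": 0, "tx": 0, "ty": 0.038, "tz": 0, "ax": 0, "ay": 0, "az": 0}, {"claw": 0, "tx": 0, "ty": 0, "tz": 0, "ax": 0, "ay": 0, "az": 0}, {"claw": 0, "tx": 0, "ty": 0, "tz": 0, "ax": 0, "ay": 0, "az": 0}, {"claw": 0, "tx": 0, "ty": 0, "tz": 0, "ax": 0, "ay": 0, "az": 0}]}}

```text
clock: 47.77
tcp_pos: [0.5504, -0.0469, 0.4037]
orientation: [0.242, 3.132, -0.001]
contact_force: [-0.4, -0.8, 0.3]
grip_width: 0.0857
gripper_force: 0.0
```

```bash
python3 - <<'E'
from h import *
nav(.5,-.05,.4,81)
for n in 'magnet_block_mid well_rack_mid bench_timer_mid buffer_mid water_mid dye_mid card_box_mid'.split(): find(n)
c,im=snap('side','pics/s12.png')
E
```

```text
tool shift mm [ 49.4 -10.8   3.7] heading 81.2 az 0.2 tilt ax ay [-0.  0.] tcp [ 0.5504 -0.0469  0.4037] j [ 0.72  0.44 -0.97  1.8   0.4   1.11  1.04] t 47.77 grip 85.7 0.0 F [-0.4 -0.8  0.3]
top magnet_block_mid [([0.4404, 0.3317, 0.0177], 0.64)]
side magnet_block_mid [([0.4376, 0.3338, 0.0237], 0.68)]
top well_rack_mid []
side well_rack_mid [([0.653, 0.0171, 0.0429], 0.7), ([0.4307, -0.3094, 0.0475], 0.67)]
top bench_timer_mid []
side bench_timer_mid [([0.5153, 0.2877, 0.0386], 0.76)]
top buffer_mid [([0.5115, 0.3829, 0.062], 0.88), ([0.435, -0.3058, 0.0419], 0.2)]
side buffer_mid [([0.5101, 0.3811, 0.0652], 0.67)]
top water_mid [([0.5158, -0.2686, 0.0606], 0.73)]
side water_mid [([0.5165, -0.2771, 0.0621], 0.97)]
top dye_mid [([0.6552, 0.0185, 0.0432], 0.83), ([0.5168, 0.2904, 0.0355], 0.46)]
side dye_mid [([0.6508, 0.0172, 0.0423], 0.64), ([0.5097, 0.3784, 0.0674], 0.48)]
top card_box_mid [([0.4999, -0.3606, 0.0276], 0.79)]
side card_box_mid [([0.5014, -0.3613, 0.0292], 0.77)]
```

View pics/s12.png

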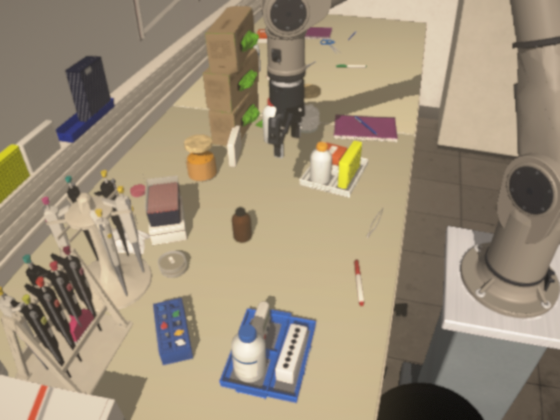

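The side view shows everything upright in place. The blue tray at (270,350) holds the magnet, blue-capped bottle and timer. The white tray at (335,170) holds the rack, orange-capped bottle and box. The brown bottle at (242,225) has not moved. I'm handing in.

```bash
python3 -c "
from bench import r
print(r.hand_in())"
```

```text
the job is handed in; nothing more can be done
None
```

I packed both kit trays in the order asked and handed the job in at about 48 s; everything stands upright in its bay, and the brown bottle and packed box stayed where they were.

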